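Lock the chemicals box

ROBOT

A 7-joint arm with a two-finger parallel gripper is mounted at the origin on the work surface. World frame = base frame: x ahead of the robot, y to its left, z up, the work surface at z = 0. Lengths are in m, angles in rad, forces in N, time in s.
With the tool pointing down it reaches from about 0.425 to 0.875 m from the base axis. Payload 9.9 kg.
Tool frame: the origin (TCP) lies between the finger pads; the fingertips stand manip.tip_extent ahead of it and the grasp point (between the pads) lies 5 mm behind it (manip.tip_extent is the distance from the TCP to the fingertips, in m); z points along the fingers, y is the direction in which the jaws open and shut (so a half turn about z gives the same grasp; the last joint's range is limited). The gripper opens to 85 mm and grips with 20 to 120 N. Pads are 22 mm wide; open, the fingers measure 114 mm over their backs; the gripper's body (76 mm by 85 mm) begins 54 mm behind the grasp point. The pads swing forward as they close: fully open they stand 13 mm farther back than shut.
Start: joints at [-1.23, 0.576, 0.025, 1.437, -0.015, 1.129, -0.057], TCP at [0.278, 0.615, 0.245] pointing down, gripper open.
Joint ranges: [-2.76, 2.76], [-0.34, 2.15], [-1.52, 1.57], [0.19, 2.46], [-1.09, 4.23], [0.17, 1.99], [-2.82, 2.82]. Speed limits (rad/s): [2.22, 2.22, 3.01, 3.01, 3.14, 3.14, 3.14].

INTERFACE

Orientations are given as a unit quaternion [w, x, y, z].
In Python, from rig import manip, cams gives the robot as it stands. The module is installed in compiled form; this text tells all that it offers.
- The arm moves only by the shell command python3 -m crank 'ROWS' [FORCE]. ROWS is JSON, a list of rows, each an object with "gripper": the finger opening in mm, from 0 to 85.4; "dp": the shift along the tool's x, y, z in mm, a list of three; "roll": the turn about the tool's z in degrees. A call has 1 to 8 rows; each row is the pose to reach, as a shift and turn from the pose commanded when the call began, along the tool's axes at that moment; what a row does not reach only later rows make up. A row lasts 1/8 s, in which the tool goes at most 62.5 mm and 10.7 degrees, less where a joint would pass 70% of its speed; a pose out of reach is approached as far as the arm can. A call with a gripper value outside its range is refused whole. The fingers move at their own pace and stop on an object; FORCE is the grip in N (left out, the last holds). Time passes only in rows, so rows that repeat a pose let the fingers close. It gives the time, the measured TCP pose, the force and the opening at its end, in the units of the state.
- manip.state(): the state, without advancing time (a new reading comes with each control period).
- cams.capture(name): name is "scene" or "side" or "wrist"; returns a dict with "img" (400x640x3 uint8, red, green, blue), "fx", "fy", "cx", "cy" (pixels), "extrinsics" (4x4, takes a point from world to camera coordinates). Camera axes: x right, y up, looking along -z (the intrinsics and any distortion apply to the point x, -y, -z); pixel columns grow to the right and rows downward; lengths in m; the calibration is good to about 2 mm. The wrist camera is an equidistant fisheye: a pixel r from the principal point sees the ray r / f radians off the axis. A picture is of the moment at which its call begins. There is no depth.
- manip.hand_in(): hands the job in, once; it reports no verdict.
The state is a dict: "time_s": time; "qpos": joint angles; "joint_velocities": joint speeds; "tau": joint torques, N m; "tcp_pos": TCP position; "tcp_rot": TCP orientation; "force": force on the tool from outside, world axes, zero at the start; "moment": the same for the moment, N m; "grip_width": finger opening in m.
Only numpy, scipy, OpenCV 4.12 (cv2) and the standard library are available. Lean on these libraries where they do the work, as an engineer would, in place of code of your own. Each camera call takes 0.05 s, during which the arm holds its last target.

TASK

Lock up the grey chemicals box: fold its hasp strap down flat over the lock block, then take the loose U-shaped shackle from the wooden stand, put its two legs into the two holes of the block so that it straddles the strap, and press it down until both hidden pawls click and it stays fully down by itself. Press firmly but feel for the stop and do not ram it (more than about 32 N damages the lock), let go, and leave the glassware, bottles and spatula where they stand.

Things in the scene. Friction and masses are not known exactly. Their poses are not given: they have to be found in the camera images.
- chest: Fixed grey steel box with a shut flat lid, 120 mm high over all; origin on the table under the middle of the lock block on its front. x points from the block back over the lid, y along the block, z up; the lid spans x 24 to 230 mm, y +-103 mm. More than 32 N of the shackle on the lock and strap, or 45 N of the fingers on the box or strap, is damage
- lock_top (a point): Centre of the flat top of the dark steel lock block (46 x 92 mm), 120 mm above the table, axes as the box. Two round holes, 14 mm wide, lie in it at y = +28 and y = -28 mm, x = 0; the strap's 24 mm lies between them when flat, its upper face 7.5 mm above the block's top
- hole_a (a point): Mouth of the hole at +y. In each hole a spring pin pushes the leg back up (about 7 N together) and a hidden pawl snaps into the leg's notch. It latches with the tips 30 to 50 mm below the block's top; the works are set deeper or shallower in each lock, so it can only be felt. The solid stop is about 2.3 mm deeper
- hole_b (a point): Mouth of the hole at -y, built the same. Pressing both legs down takes up to about 15 N before the click, less after it, then rises steeply at the stop. Unlatched legs spring back up to less than 28 mm deep
- strap_hinge (a point): On the hinge axis of the steel hasp strap, which lies along the box's y at x = +85 mm, z = +5 mm from lock_top; the frame turns with the strap. The strap is a flat bar 24 mm wide, 5 mm thick (2.5 mm either side of the axis), 117 mm long, running along its own -x, with a 13 mm turned-down end
- strap (a joint): Angle of the strap, rad: 0 = flat over the lock block, pointing to the robot side; grows as it is lifted up and back (1.57 = upright; limit 1.9). A stiff hinge: it stays where it is left; moving it takes about 2 N at its end
- shackle_mid (a point): Centre of the loose steel U-shaped shackle (about 120 g), half-way up: 48 mm above its leg tips. It stands upright, legs down, in the stand. Frame: z up from legs to bow, y along the bow. Round legs 12 mm thick at y = +28 and -28 mm, 96 mm from the bow's top to the tips, tapered to 4 mm over the last 11 mm, with a notch above the taper. Either way round fits
- bow (a point): Middle of the shackle's bow, 42 mm above shackle_mid: a square bar 12 x 12 mm, 68 mm long along y, to be pinched across x
- leg_a (a point): Tip of the shackle's leg at its +y side
- leg_b (a point): Tip of the shackle's leg at its -y side
- stand: Fixed wooden block 60 x 100 mm, 40 mm high, in which the shackle stands 28 mm deep in two 15 mm holes; origin under its centre on the table, y along the row of holes
- beaker_a: Glass beaker 72 mm wide, 100 mm high; origin at its foot; leave it
- beaker_b: Glass beaker 80 mm wide, 110 mm high; origin at its foot; leave it
- bottle_a: White bottle 72 mm wide, 200 mm high; origin at its foot; leave it
- bottle_b: White bottle 68 mm wide, 170 mm high; origin at its foot; leave it
- dish: Flat glass dish 90 mm wide; origin at its foot; leave it
- jar: Brown jar 56 mm wide, 75 mm high; origin at its foot; leave it
- spatula: Spatula 180 mm long lying on the table; leave it

How it is judged:
On the way, in this order (a step that is already met when the one before it is completed fails the run):
1. the strap lies flat over the lock block, with the shackle not yet in it (value of joint strap below 0.08 rad and (horizontal distance between shackle_mid and lock_top above 0.03 m or z of leg_a in the frame of lock_top above 0 m)), for 0.2 s.
2. both legs of the shackle have entered their holes, over the flat strap (value of joint strap below 0.08 rad and horizontal distance between shackle_mid and lock_top below 0.008 m and z of each of leg_a, leg_b in the frame of lock_top below -0.008 m), for 0.1 s.
At the end, for the whole second after the job is handed in: The strap lies flat (within 0.08 rad), the shackle stands over it centred on the block (within 8 mm, within 0.15 rad of upright), both leg tips stay more than 29.3 mm below the block's top by themselves, so both pawls hold, and the shackle is at rest and released (value of joint strap below 0.08 rad and horizontal distance between shackle_mid and lock_top below 0.008 m and z of each of leg_a, leg_b in the frame of lock_top below -0.0293 m and angle between shackle_mid's own z axis and vertical below 0.15 rad and linear speed of shackle below 0.02 m/s); the robot touches nothing.
It fails at once if the shackle is rammed into the lock (more than 32 N) (contact force between shackle and chest above 32 N).
It fails at once if the robot's fingers push the box or its strap with more than 45 N (contact force between the fingers and chest above 45 N).
It fails at once if a beaker, bottle, dish, jar or the spatula is moved by more than 30 mm (distance of any of beaker_a, beaker_b, bottle_a, bottle_b, dish, jar, spatula from where it was at the start of the episode above 0.03 m).
It also fails if it takes over 72 s, if anything falls off the work surface, if the arm or the gripper's body presses on something with over 40 N, if the wrist force passes 120 N, or if a joint passes its speed limit or range.

## Working session

There is one attempt and no reset: what is moved stays moved. The work goes in short steps, Python scripts to look and compute and a shell command to move; the robot and the scene stay as the last step left them, time stands still between calls to the robot, and variables do not carry over. Pictures are saved under pics/ and viewed, and the job is handed in when it is done.

```bash
mkdir -p pics; ls
python3 - <<'E'
from rig import manip,cams
import cv2
print(manip.state()); print(manip.tip_extent)
for n in ["scene","side","wrist"]:
    c=cams.capture(n); cv2.imwrite(f"pics/{n}0.png",c["img"][:,:,::-1])
    print(n,c["fx"],c["fy"],c["cx"],c["cy"]); print(c["extrinsics"].round(4).tolist() if hasattr(c["extrinsics"],'round') else c["extrinsics"])
    print([k for k in c])
E
```

```text
pics
{'time_s': 0.0, 'qpos': array([-1.22977767,  0.5765279 ,  0.02485787,  1.43789683, -0.0150355 ,
        1.12900834, -0.05652977]), 'joint_velocities': array([ 0.00081625,  0.00032437,  0.00089151, -0.00116398,  0.00062723,
       -0.00018806,  0.00063029]), 'tau': array([ 2.97033666e-04, -7.65751934e+01,  2.25084208e+00, -2.85966164e+01,
        1.55030983e-02,  1.28741510e-02,  1.19361630e-05]), 'tcp_pos': array([0.27801926, 0.61461593, 0.24444972]), 'tcp_rot': array([-1.44189834e-04,  2.10826510e-01,  9.77523144e-01, -8.15309158e-04]), 'force': array([0.24005086, 0.07815917, 0.17226249]), 'moment': array([ 0.02083661,  0.03064087, -0.06456988]), 'grip_width': 0.0853004462869135}
0.014
scene 369.6531228099799 369.6531228099799 319.88463325708426 197.2469674390705
[[0.4212, 0.9069, -0.0117, -0.1962], [-0.6666, 0.3182, 0.6741, 0.2421], [0.6151, -0.2761, 0.7385, -1.564], [0.0, 0.0, 0.0, 1.0]]
['img', 'fx', 'fy', 'cx', 'cy', 'extrinsics']
side 464.94821808821723 464.94821808821723 312.45519572874025 200.65196123623917
[[0.7793, -0.6264, 0.0197, -0.397], [0.3991, 0.5203, 0.755, -0.2805], [-0.4832, -0.5805, 0.6554, -1.194], [0.0, 0.0, 0.0, 1.0]]
['img', 'fx', 'fy', 'cx', 'cy', 'extrinsics']
wrist 309.70691628693146 309.70691628693146 319.75420223167583 202.67734686781552
[[0.4124, 0.911, -0.001, -0.6744], [-0.8687, 0.3929, -0.3015, 0.038], [-0.2742, 0.1252, 0.9535, -0.3799], [0.0, 0.0, 0.0, 1.0]]
['img', 'fx', 'fy', 'cx', 'cy', 'extrinsics']
```

View pics/scene0.png

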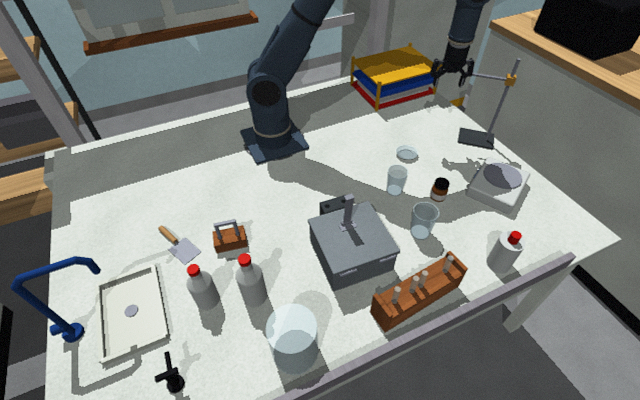

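View pics/side0.png

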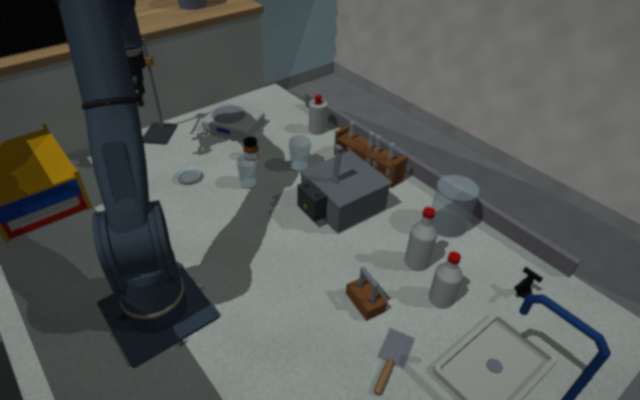

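View pics/wrist0.png

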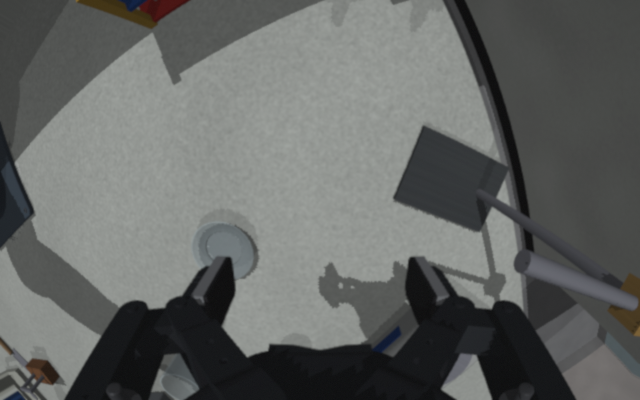

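The scene view shows the chest at (352,240) with its strap roughly upright at (349,210), the stand and shackle at (230,236), and the bottles, beakers, jar and spatula around them. Next I'll zoom in on these.

```bash
cat > h.py <<'E'
import numpy as np,cv2
from rig import manip,cams
def ray(c,u,v):
    E=np.array(c["extrinsics"]);R,t=E[:3,:3],E[:3,3]
    d=np.array([(u-c["cx"])/c["fx"],-(v-c["cy"])/c["fy"],-1.])
    return -R.T@t,R.T@d/np.linalg.norm(d)
def rayw(c,u,v):
    E=np.array(c["extrinsics"]);R,t=E[:3,:3],E[:3,3]
    a,b=u-c["cx"],v-c["cy"];r=np.hypot(a,b);th=r/c["fx"]
    s=np.sin(th)/max(r,1e-9)
    return -R.T@t,R.T@np.array([a*s,-b*s,-np.cos(th)])
def onz(o,d,z): return o+d*(z-o[2])/d[2]
def proj(c,p,fish=False):
    E=np.array(c["extrinsics"]);q=E[:3,:3]@np.array(p)+E[:3,3];x,y,z=q[0],-q[1],-q[2]
    if fish:
        r=np.hypot(x,y);th=np.arctan2(r,z);return c["cx"]+c["fx"]*th*x/r,c["cy"]+c["fx"]*th*y/r
    return c["cx"]+c["fx"]*x/z,c["cy"]+c["fy"]*y/z
def tri(rs):
    A=np.zeros((3,3));b=np.zeros(3)
    for o,d in rs:
        P=np.eye(3)-np.outer(d,d);A+=P;b+=P@o
    p=np.linalg.solve(A,b);return p,[float(np.linalg.norm((np.eye(3)-np.outer(d,d))@(p-o))) for o,d in rs]
def crop(img,x0,y0,x1,y1,s,name):
    cv2.imwrite(name,cv2.resize(img[y0:y1,x0:x1,::-1],None,fx=s,fy=s,interpolation=cv2.INTER_CUBIC))
E
python3 - <<'E'
from h import *
import pickle
a=cams.capture("scene");b=cams.capture("side");pickle.dump((a,b),open("c0.pkl","wb"))
crop(a["img"],300,180,410,290,5,"pics/sc_chest.png")
crop(b["img"],290,130,400,240,5,"pics/si_chest.png")
A=cv2.resize(a["img"][205:265,200:260,::-1],None,fx=6,fy=6,interpolation=2)
B=cv2.resize(b["img"][260:320,335:395,::-1],None,fx=6,fy=6,interpolation=2)
cv2.imwrite("pics/stand.png",np.hstack([A,B]))
E
```

```text
(no output)
```

View pics/sc_chest.png

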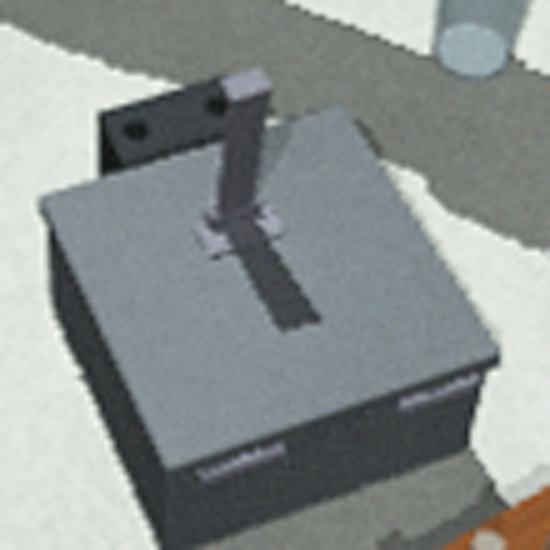

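View pics/si_chest.png

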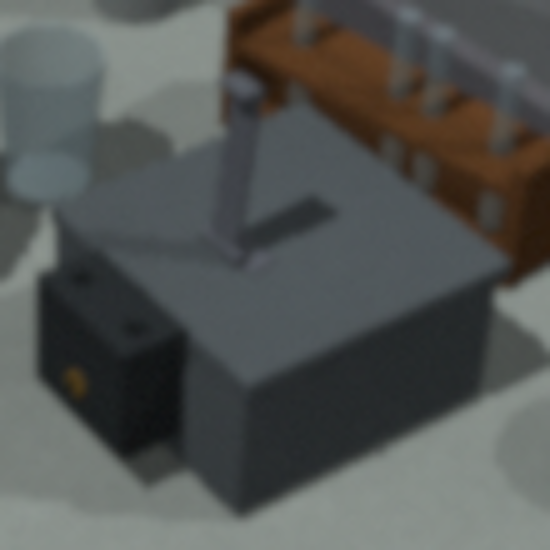

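View pics/stand.png

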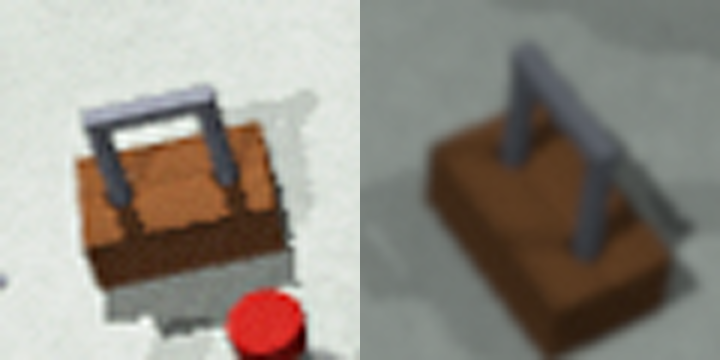

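Run:
```python
from h import *
import pickle
np.set_printoptions(precision=4,suppress=True)
a,b=pickle.load(open("c0.pkl","rb"))
S=lambda x,y:ray(a,300+x/5-.4,180+y/5-.4)
D=lambda x,y:ray(b,290+x/5-.4,130+y/5-.4)
for s,d in [((135,131),(83,278)),((217,104),(136,329))]: # may swap
    print("hole",onz(*S(*s),.12),onz(*D(*d),.12))
print("lid",[onz(*S(*p),.12) for p in [(42,200),(340,108),(497,358),(170,467)]])
print("lid side",[onz(*D(*p),.12) for p in [(250,388),(510,265),(308,105),(60,210)]])
print("strap tip",tri([S(247,85),D(243,85)]))
print("hinge",onz(*S(238,232),.12),onz(*D(240,258),.12))
S=lambda x,y:ray(a,200+x/6-.4,205+y/6-.4)
D=lambda x,y:ray(b,335+x/6-.4,260+y/6-.4)
print("bow ends",[onz(*S(*p),.108) for p in [(84,119),(212,92)]],[onz(*D(*p),.108) for p in [(167,47),(250,150)]])
for s,d in [((84,119),(167,47)),((212,92),(250,150)),((84,119),(250,150)),((212,92),(167,47))]: print(tri([S(*s),D(*d)]))
print("stand top scene",[onz(*S(*p),.04) for p in [(78,160),(260,124),(283,207),(88,250)]])
print("stand top side",[onz(*D(*p),.04) for p in [(70,160),(188,310),(310,255)]])
```

```text
hole [ 0.5236 -0.0022  0.12  ] [0.5242 0.0522 0.12  ]
hole [0.5254 0.0543 0.12  ] [ 0.5196 -0.004   0.12  ]
lid [array([ 0.5492, -0.0768,  0.12  ]), array([0.5618, 0.1226, 0.12  ]), array([0.763, 0.108, 0.12 ]), array([ 0.7471, -0.0886,  0.12  ])]
lid side [array([ 0.5384, -0.0839,  0.12  ]), array([ 0.7387, -0.096 ,  0.12  ]), array([0.7552, 0.1045, 0.12  ]), array([0.5544, 0.1137, 0.12  ])]
strap tip (array([0.615 , 0.0211, 0.2402]), [0.0011556026820424693, 0.0011556026820425333])
hinge [0.6216 0.0186 0.12  ] [0.6122 0.0092 0.12  ]
bow ends [array([ 0.4341, -0.34  ,  0.108 ]), array([ 0.445 , -0.2764,  0.108 ])] [array([ 0.4426, -0.2812,  0.108 ]), array([ 0.4315, -0.3419,  0.108 ])]
(array([ 0.4346, -0.3177,  0.1254]), [0.024885687735821997, 0.0248856877358219])
(array([ 0.4424, -0.3016,  0.088 ]), [0.028283321650169245, 0.028283321650169398])
(array([ 0.4327, -0.3405,  0.1061]), [0.00045245681924028, 0.0004524568192404695])
(array([ 0.444 , -0.2779,  0.1057]), [0.0018258614403766664, 0.001825861440376726])
stand top scene [array([ 0.4008, -0.3505,  0.04  ]), array([ 0.4192, -0.2548,  0.04  ]), array([ 0.478 , -0.2601,  0.04  ]), array([ 0.4609, -0.36  ,  0.04  ])]
stand top side [array([ 0.4102, -0.2631,  0.04  ]), array([ 0.3965, -0.3514,  0.04  ]), array([ 0.4565, -0.363 ,  0.04  ])]
```

Lock centre is about (0.523, 0.025), chest yaw about -3.4°, and the hole spacing came out at 56.4 mm against the 56 mm given. The hinge is at about (0.608, 0.020) and the strap is a little past upright. The bow is at about (0.439, -0.310), yaw about -10°. First I'll move to behind the strap with the fingers closed.

```bash
python3 -m crank '[{"gripper":0,"dp":[-45,-28,-30],"roll":9},{"gripper":0,"dp":[-95,-60,-55],"roll":18},{"gripper":0,"dp":[-145,-92,-55],"roll":27},{"gripper":0,"dp":[-195,-124,-55],"roll":36},{"gripper":0,"dp":[-245,-156,-55],"roll":45},{"gripper":0,"dp":[-295,-188,-55],"roll":54},{"gripper":0,"dp":[-345,-220,-55],"roll":63},{"gripper":0,"dp":[-395,-252,-55],"roll":69}]' 40
python3 -c "
from rig import manip;print(manip.state())"
```

```text
time_s: 1.25
tcp_pos: [0.535, 0.2211, 0.3005]
tcp_rot: [-0.0, 0.729, 0.685, 0.0]
force: [0.6, 0.5, 0.7]
grip_width: -0.0
{'time_s': 1.25, 'qpos': array([-0.74092398,  0.41036785,  0.40430492,  1.62445532, -0.17362553,
        1.14201933, -0.35640116]), 'joint_velocities': array([ 0.67176585,  0.14202854,  0.28086851, -0.15724078, -0.16232133,
        0.07134808,  0.15881076]), 'tau': array([ -4.86038893, -63.08683634,   5.91598436, -26.7789495 ,
         0.43862477,   0.12080563,  -0.71153015]), 'tcp_pos': array([0.53496203, 0.22108298, 0.3004656 ]), 'tcp_rot': array([-1.35714437e-05,  7.28720116e-01,  6.84811616e-01,  2.05756624e-04]), 'force': array([0.63943528, 0.45795894, 0.71940808]), 'moment': array([ 0.02307057, -0.02584712,  0.02451514]), 'grip_width': -3.929320428355123e-05}
```

```bash
python3 -m crank '[{"gripper":0,"dp":[-45,35,0],"roll":0},{"gripper":0,"dp":[-95,72,0],"roll":0},{"gripper":0,"dp":[-145,110,0],"roll":0},{"gripper":0,"dp":[-196,146,0],"roll":0},{"gripper":0,"dp":[-196,146,30],"roll":0},{"gripper":0,"dp":[-196,146,65],"roll":0},{"gripper":0,"dp":[-196,146,81],"roll":0},{"gripper":0,"dp":[-196,146,81],"roll":0}]'
python3 - <<'E'
from h import *
a=cams.capture("scene");b=cams.capture("side");w=cams.capture("wrist")
A=cv2.resize(a["img"][150:270,290:410,::-1],(400,400));B=cv2.resize(b["img"][100:220,270:390,::-1],(400,400))
cv2.imwrite("pics/p1.png",np.hstack([A,B]));cv2.imwrite("pics/w1.png",w["img"][:,:,::-1])
E
```

```text
time_s: 2.25
tcp_pos: [0.6682, 0.0187, 0.2186]
tcp_rot: [-0.001, 0.727, 0.686, -0.001]
force: [-0.2, 0.4, 0.5]
grip_width: 0.0002
```

View pics/p1.png

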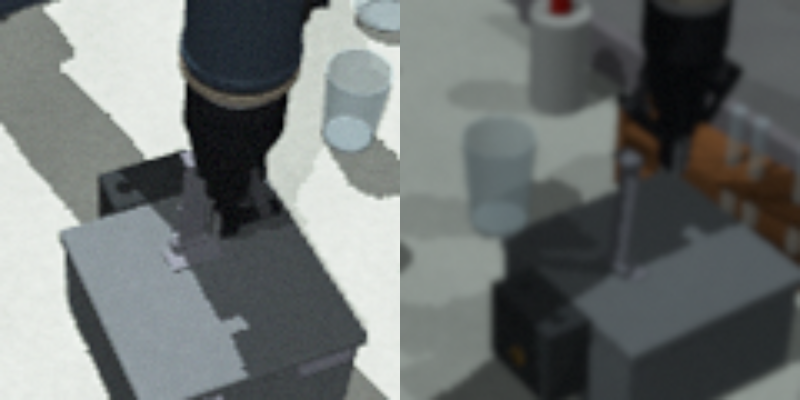

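View pics/w1.png

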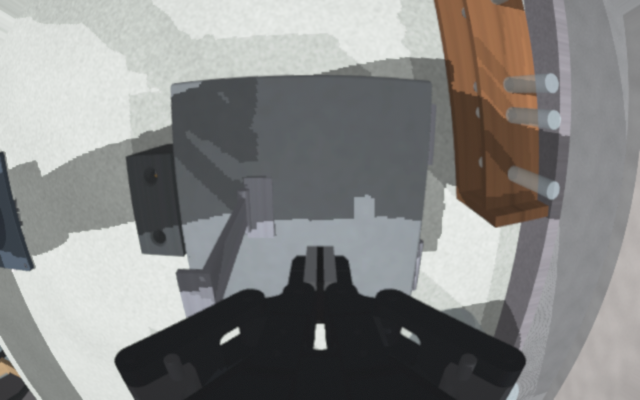

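The scene and wrist views show the closed fingers behind the strap and clear of it, with the lock block holes at (151,175) and (158,237) in the wrist view. I'll push the strap along its arc.

```bash
python3 - <<'E'
from h import *
w=cams.capture("wrist")
np.set_printoptions(precision=4,suppress=True)
p,q=onz(*rayw(w,151,175),.12),onz(*rayw(w,158,237),.12);print(p,q,(p+q)/2)
E
python3 -m crank '[{"gripper":0,"dp":[0,-43,0],"roll":0},{"gripper":0,"dp":[0,-57,1],"roll":0},{"gripper":0,"dp":[0,-70,4],"roll":0},{"gripper":0,"dp":[0,-83,10],"roll":0},{"gripper":0,"dp":[0,-95,17],"roll":0},{"gripper":0,"dp":[0,-105,27],"roll":0},{"gripper":0,"dp":[0,-113,38],"roll":0},{"gripper":0,"dp":[0,-113,38],"roll":0}]'
python3 - <<'E'
from h import *
a=cams.capture("scene");b=cams.capture("side")
A=cv2.resize(a["img"][150:270,290:410,::-1],(400,400));B=cv2.resize(b["img"][100:220,270:390,::-1],(400,400))
cv2.imwrite("pics/p2.png",np.hstack([A,B]))
E
```

```text
[0.5291 0.0562 0.12  ] [0.5229 0.0001 0.12  ] [0.526  0.0282 0.12  ]
time_s: 3.45
tcp_pos: [0.5553, 0.0252, 0.1811]
tcp_rot: [-0.0, 0.727, 0.686, -0.0]
force: [0.3, 0.6, -0.4]
grip_width: 0.0001
```

View pics/p2.png

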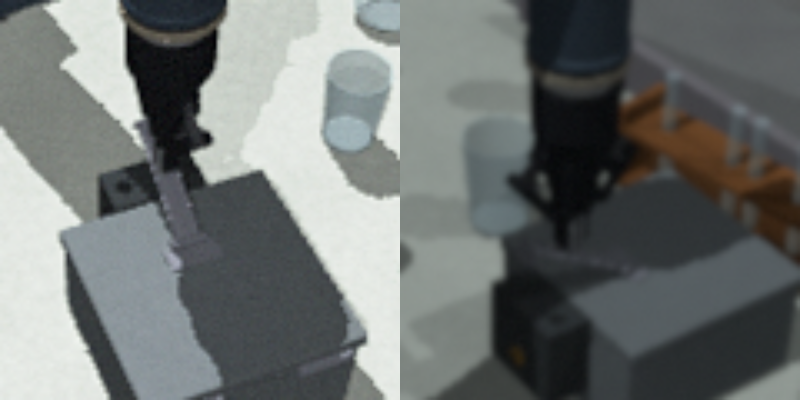

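Run:
```python
from h import *
a=cams.capture("scene");b=cams.capture("side");w=cams.capture("wrist")
A=cv2.resize(a["img"][170:240,310:380,::-1],(400,400),interpolation=2);B=cv2.resize(b["img"][140:210,290:360,::-1],(400,400),interpolation=2)
cv2.imwrite("pics/p3.png",np.clip(np.hstack([A,B])*1.5,0,255));cv2.imwrite("pics/w3.png",w["img"][:,:,::-1])
```

```text
[ WARN:0@3.888] global loadsave.cpp:1063 imwrite_ Unsupported depth image for selected encoder is fallbacked to CV_8U.
```

View pics/p3.png

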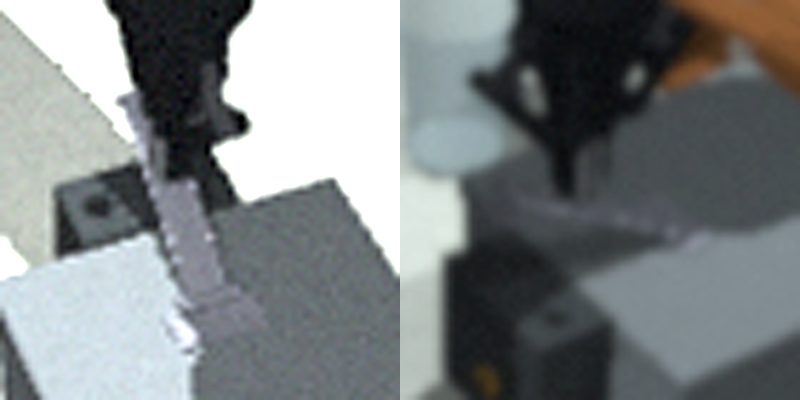

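View pics/w3.png

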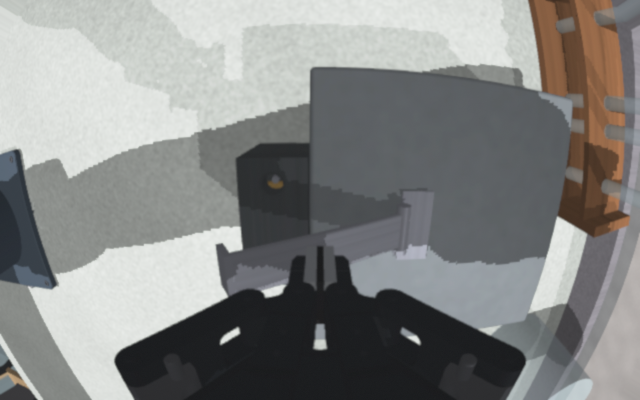

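The strap is now at about 30° with the fingertips on its upper face. I'll carry on down to flat and feel for contact.

```bash
python3 -m crank '[{"gripper":0,"dp":[0,-4,8],"roll":0},{"gripper":0,"dp":[0,-8,16],"roll":0},{"gripper":0,"dp":[0,-10,23],"roll":0},{"gripper":0,"dp":[0,-11,29],"roll":0},{"gripper":0,"dp":[0,-12,33],"roll":0},{"gripper":0,"dp":[0,-12,36],"roll":0},{"gripper":0,"dp":[0,-12,38],"roll":0},{"gripper":0,"dp":[0,-12,39],"roll":0}]'
```

```text
time_s: 4.7
tcp_pos: [0.5435, 0.0257, 0.1422]
tcp_rot: [-0.0, 0.727, 0.686, -0.0]
force: [-0.1, -0.5, 1.5]
grip_width: 0.0001
```

```bash
python3 -m crank '[{"gripper":0,"dp":[0,0,1],"roll":0},{"gripper":0,"dp":[0,0,1],"roll":0}]'
```

```text
time_s: 4.95
tcp_pos: [0.5437, 0.0257, 0.1416]
tcp_rot: [-0.0, 0.727, 0.686, 0.0]
force: [-2.7, 0.0, 4.5]
grip_width: -0.0001
```

```bash
python3 -m crank '[{"gripper":0,"dp":[0,0,1],"roll":0},{"gripper":0,"dp":[0,0,1],"roll":0}]'
python3 -m crank '[{"gripper":0,"dp":[0,0,-15],"roll":0},{"gripper":0,"dp":[0,0,-50],"roll":0},{"gripper":0,"dp":[0,0,-100],"roll":0},{"gripper":0,"dp":[0,0,-130],"roll":0}]'
python3 - <<'E'
from h import *
import pickle
a=cams.capture("scene");b=cams.capture("side");w=cams.capture("wrist")
pickle.dump((a,b,w),open("c4.pkl","wb"))
A=cv2.resize(a["img"][170:240,310:380,::-1],(400,400),interpolation=2);B=cv2.resize(b["img"][140:210,290:360,::-1],(400,400),interpolation=2)
cv2.imwrite("pics/p4.png",np.clip(np.hstack([A,B])*1.5,0,255).astype('uint8'));cv2.imwrite("pics/w4.png",w["img"][:,:,::-1])
E
```

```text
time_s: 5.2
tcp_pos: [0.5437, 0.0257, 0.1414]
tcp_rot: [-0.0, 0.727, 0.686, 0.0]
force: [-4.7, 0.3, 15.8]
grip_width: -0.0
time_s: 5.7
tcp_pos: [0.5445, 0.0254, 0.2733]
tcp_rot: [0.001, 0.728, 0.686, 0.001]
force: [1.0, 0.6, -0.9]
grip_width: -0.0001
```

View pics/p4.png

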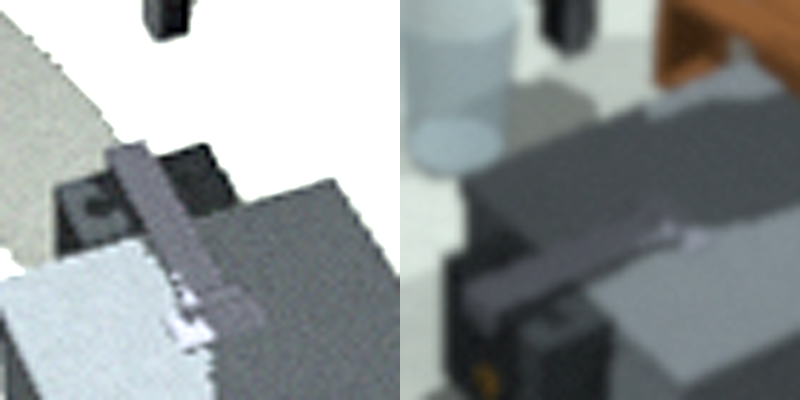

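View pics/w4.png

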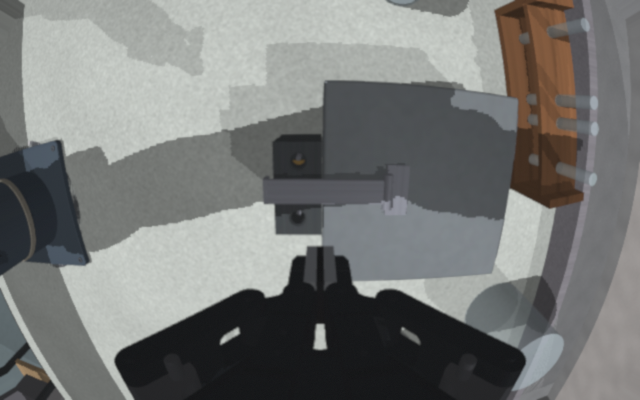

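The strap lies flat (tips stopped at 127.5 mm, as expected). The wrist view shows the holes either side of it at about (298,159) and (297,216). I'll refine the lock pose from this view.

Run:
```python
from h import *
import pickle
a,b,w=pickle.load(open("c4.pkl","rb"))
crop(w["img"],260,125,340,245,5,"pics/w4z.png")
```

```text
(no output)
```

View pics/w4z.png

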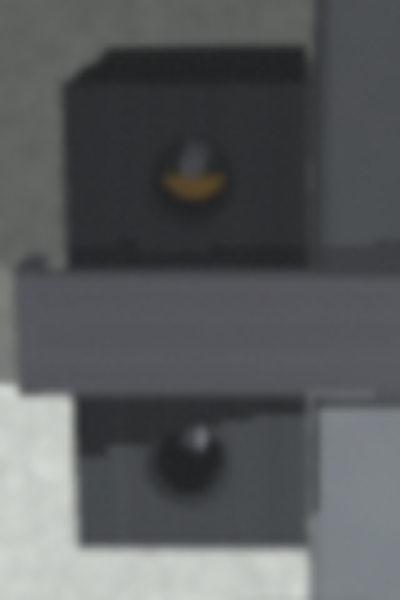

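Run:
```python
from h import *
import pickle
np.set_printoptions(precision=4,suppress=True)
a,b,w=pickle.load(open("c4.pkl","rb"))
W=lambda x,y:onz(*rayw(w,260+x/5-.4,125+y/5-.4),.12)
h1,h2=W(192,180),W(188,461);print(h1,h2,(h1+h2)/2,np.linalg.norm(h1-h2),np.degrees(np.arctan2(-(h1-h2)[0],(h1-h2)[1])))
c=[W(*p) for p in [(66,86),(306,84),(82,545),(306,545)]];print(c,np.mean(c,0))
print(manip.state()["tcp_pos"])
# scene/side again with holes in p4? strap edges
for nm,c in (("scene",a),("side",b)):
    print(nm,proj(c,[.5245,.0265,.1275]))
```

```text
[0.5274 0.0557 0.12  ] [0.5223 0.0007 0.12  ] [0.5248 0.0282 0.12  ] 0.055198685328912776 -5.2832174786170985
[array([0.5055, 0.0749, 0.12  ]), array([0.5495, 0.0722, 0.12  ]), array([ 0.4996, -0.0158,  0.12  ]), array([ 0.5442, -0.0184,  0.12  ])] [0.5247 0.0282 0.12  ]
[0.5447 0.0256 0.2723]
scene (np.float64(335.02690671092813), np.float64(201.44457589431468))
side (np.float64(311.655978611179), np.float64(187.53429507388245))
```

Run:
```python
from h import *
import pickle
np.set_printoptions(precision=4,suppress=True)
a,b=pickle.load(open("c0.pkl","rb"))
for n,s,d in [("b1",(194,271),(454,258)),("b2",(244,260),(429,213))]: print(n,tri([ray(a,*s),ray(b,*d)]))
x=np.array([-np.sin(np.radians(-3.34)),np.cos(np.radians(-3.34)),0]);y=np.array([np.cos(np.radians(-3.34)),np.sin(np.radians(-3.34)),0])
d=np.array([.4383,-.3092,.2])-manip.state()["tcp_pos"];print(d@x*1e3,d@y*1e3,-d[2]*1e3)
```

```text
b1 (array([ 0.6076, -0.4243,  0.1575]), [0.0012175749962187057, 0.0012175749962188055])
b2 (array([ 0.6534, -0.2983,  0.1899]), [0.0011919306012040272, 0.0011919306012039966])
-340.4499413075568 -86.71440983344588 72.3042687003616
```

```bash
python3 -m crank '[{"gripper":50,"dp":[-40,-10,0],"roll":1},{"gripper":50,"dp":[-90,-23,0],"roll":2},{"gripper":50,"dp":[-145,-37,0],"roll":3},{"gripper":50,"dp":[-200,-51,0],"roll":4},{"gripper":50,"dp":[-255,-65,10],"roll":5},{"gripper":50,"dp":[-310,-79,30],"roll":6.6},{"gripper":50,"dp":[-340,-87,50],"roll":6.6},{"gripper":50,"dp":[-340,-87,62],"roll":6.6}]'
python3 - <<'E'
from h import *
import pickle
w=cams.capture("wrist");b=cams.capture("side");a=cams.capture("scene");print(manip.state()["tcp_pos"])
pickle.dump((a,b,w),open("c5.pkl","wb"))
cv2.imwrite("pics/w5.png",w["img"][:,:,::-1])
E
```

```text
time_s: 6.85
tcp_pos: [0.435, -0.3109, 0.2068]
tcp_rot: [-0.001, 0.767, 0.641, -0.001]
force: [0.9, 1.1, -0.0]
grip_width: 0.0498
[ 0.43711754 -0.3074617   0.20747453]
```

View pics/w5.png

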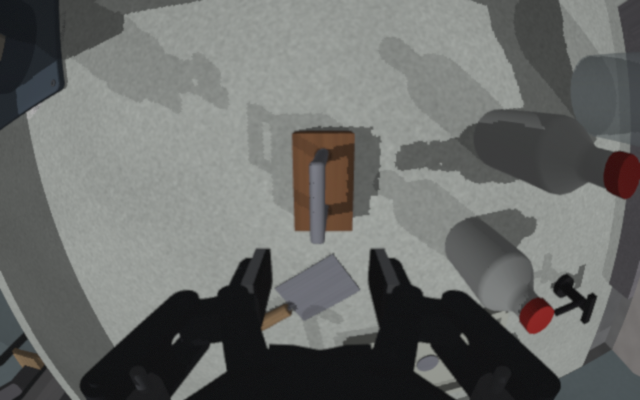

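Run:
```python
from h import *
import pickle
np.set_printoptions(precision=4,suppress=True)
a,b,w=pickle.load(open("c5.pkl","rb"))
crop(w["img"],280,115,370,255,4,"pics/w5z.png")
s=manip.state();print(s["tcp_pos"],s["tcp_rot"])
g=w["img"].astype(int)
m=((g[...,2]-g[...,0])>3)&(g.sum(2)>270)
m[:,:290]=0;m[:,345:]=0;m[:120]=0;m[250:]=0
n,l,st,cc=cv2.connectedComponentsWithStats(m.astype('uint8'));print(st[1:][st[1:,4]>60])
```

```text
[ 0.4371 -0.3075  0.2075] [-0.0011  0.7655  0.6435 -0.0002]
[[310 164  14  80 991]]
```

View pics/w5z.png

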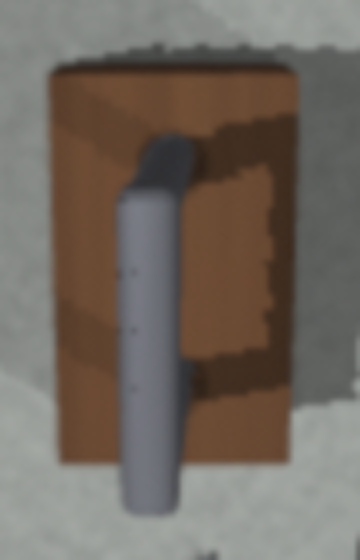

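Run:
```python
from h import *
import pickle
np.set_printoptions(precision=4,suppress=True)
a,b,w=pickle.load(open("c5.pkl","rb"))
W=lambda x,y,z:onz(*rayw(w,280+x/4-.4,115+y/4-.4),z)
p,q=W(150,190,.108),W(152,513,.108);print(p,q,(p+q)/2,np.linalg.norm(p-q),np.degrees(np.arctan2(-(p-q)[0],(p-q)[1])))
c=[W(*k,.04) for k in [(52,70),(295,73),(60,463),(290,463)]];print(np.array(c),np.mean(c,0))
th=np.radians(-10.0)
```

```text
[ 0.4386 -0.2738  0.108 ] [ 0.4271 -0.3384  0.108 ] [ 0.4328 -0.3061  0.108 ] 0.06561480898453098 -10.032912908545192
[[ 0.418  -0.2526  0.04  ]
 [ 0.4748 -0.2635  0.04  ]
 [ 0.4    -0.3514  0.04  ]
 [ 0.4585 -0.3619  0.04  ]] [ 0.4378 -0.3074  0.04  ]
```

Run:
```python
from h import *
np.set_printoptions(precision=4,suppress=True)
w=cams.capture("wrist");b=cams.capture("side");a=cams.capture("scene");s=manip.state();print(s["tcp_pos"],s["tcp_rot"])
A=cv2.resize(a["img"][205:265,200:260,::-1],None,fx=6,fy=6,interpolation=2)
B=cv2.resize(b["img"][260:320,335:395,::-1],None,fx=6,fy=6,interpolation=2)
cv2.imwrite("pics/stand6.png",np.hstack([A,B]))
crop(w["img"],280,115,370,255,4,"pics/w6z.png")
for nm,c,f in (("sc",a,0),("si",b,0),("w",w,1)):
    for p in [(.4378,-.3074,.108),(.4328,-.3061,.108)]: print(nm,proj(c,p,f))
```

```text
[ 0.4379 -0.3077  0.2088] [0.0002 0.7651 0.6439 0.0003]
sc (np.float64(224.42930789709686), np.float64(221.68773835894032))
sc (np.float64(224.41626197971615), np.float64(220.3918506801586))
si (np.float64(368.2816026064799), np.float64(274.69206749576307))
si (np.float64(366.4650670761496), np.float64(275.3298256816339))
w (np.float64(321.9960700658091), np.float64(209.2006152270248))
w (np.float64(315.36581090506826), np.float64(208.68459470843206))
```

View pics/w6z.png

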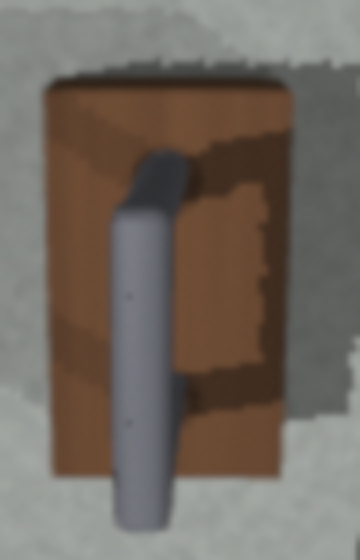

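View pics/stand6.png

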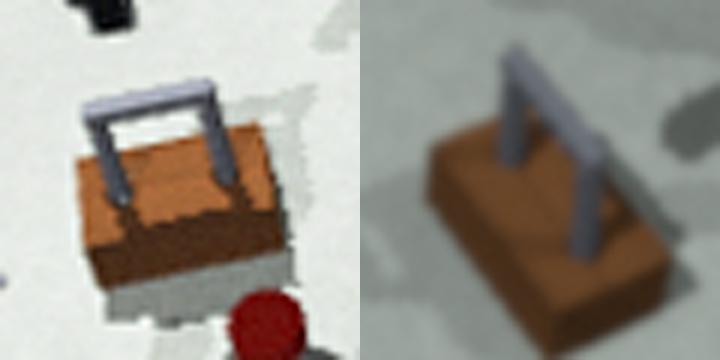

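The loose shackle leans slightly in its stand: the bow is about 5 mm nearer the robot than the holes. The stand centre is (0.438, -0.307), and the TCP is already above it. I'll descend and grip, and the flat pads should square it up.

```bash
python3 -m crank '[{"gripper":50,"dp":[0,-1,30],"roll":0},{"gripper":50,"dp":[0,-1,65],"roll":0},{"gripper":50,"dp":[0,-1,95],"roll":0},{"gripper":50,"dp":[0,-1,111],"roll":0},{"gripper":50,"dp":[0,-1,111],"roll":0}]' 60
python3 -m crank '[{"gripper":5,"dp":[0,0,0],"roll":0},{"gripper":5,"dp":[0,0,0],"roll":0},{"gripper":5,"dp":[0,0,0],"roll":0},{"gripper":5,"dp":[0,0,0],"roll":0},{"gripper":5,"dp":[0,0,0],"roll":0},{"gripper":5,"dp":[0,0,0],"roll":0}]' 60
python3 - <<'E'
from h import *
a=cams.capture("scene");b=cams.capture("side");print(manip.state()["force"],manip.state()["moment"])
A=cv2.resize(a["img"][185:265,190:270,::-1],(400,400),interpolation=2);B=cv2.resize(b["img"][240:320,325:405,::-1],(400,400),interpolation=2)
cv2.imwrite("pics/p7.png",np.hstack([A,B]))
E
```

```text
time_s: 7.78
tcp_pos: [0.4362, -0.308, 0.097]
tcp_rot: [-0.0, 0.765, 0.643, -0.0]
force: [-0.1, 0.3, 0.9]
grip_width: 0.0501
time_s: 8.52
tcp_pos: [0.4369, -0.3089, 0.0983]
tcp_rot: [0.001, 0.766, 0.643, 0.0]
force: [-0.2, 0.0, 6.8]
grip_width: 0.0109
[ 0.18077948 -0.14550611  7.25189187] [ 0.0983063  -0.06255683 -0.03627963]
```

View pics/p7.png

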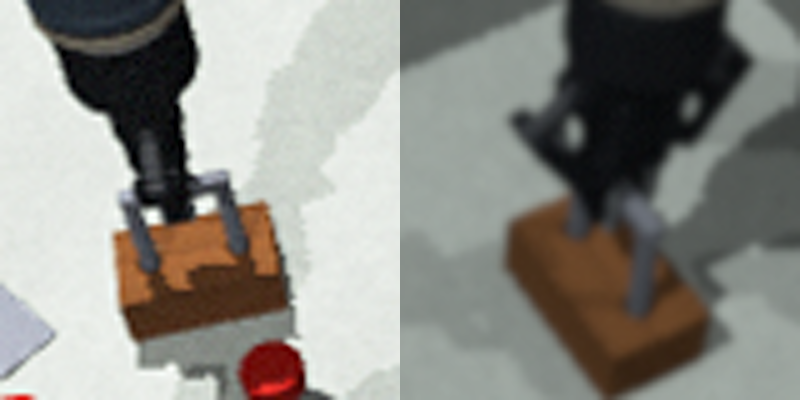

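Gripped, with the bow between the pads. Lifting straight up.

```bash
python3 -m crank '[{"gripper":5,"dp":[0,0,0],"roll":0},{"gripper":5,"dp":[0,0,-10],"roll":0},{"gripper":5,"dp":[0,0,-30],"roll":0},{"gripper":5,"dp":[0,0,-60],"roll":0},{"gripper":5,"dp":[0,0,-100],"roll":0},{"gripper":5,"dp":[0,0,-125],"roll":0},{"gripper":5,"dp":[0,0,-125],"roll":0}]' 100
python3 - <<'E'
from h import *
a=cams.capture("scene");b=cams.capture("side");w=cams.capture("wrist");s=manip.state();print(s)
A=cv2.resize(a["img"][145:265,180:300,::-1],(400,400),interpolation=2);B=cv2.resize(b["img"][200:320,295:415,::-1],(400,400),interpolation=2)
cv2.imwrite("pics/p8.png",np.hstack([A,B]));cv2.imwrite("pics/w8.png",w["img"][:,:,::-1])
E
```

```text
time_s: 9.5
tcp_pos: [0.4367, -0.309, 0.2244]
tcp_rot: [0.002, 0.766, 0.643, 0.001]
force: [0.7, -0.4, -2.1]
grip_width: 0.0098
{'time_s': 9.65, 'qpos': array([ 0.17726518,  0.43366148,  0.51125686,  1.85550969, -0.26127804,
        0.92040872,  0.6356862 ]), 'joint_velocities': array([ 0.00399168,  0.01032395, -0.00149095,  0.00345676,  0.00121277,
        0.00080488,  0.00043102]), 'tau': array([ 5.70867327e-03, -5.77451885e+01,  7.85292953e+00, -2.52188981e+01,
        3.66248761e-02,  1.04893616e-02, -8.67859460e-03]), 'tcp_pos': array([ 0.43569189, -0.30791955,  0.22160114]), 'tcp_rot': array([-6.82519415e-04,  7.65637850e-01,  6.43271476e-01, -1.60985646e-04]), 'force': array([-0.08704651,  0.33744307, -2.08104778]), 'moment': array([-0.01178018,  0.01172776, -0.00604082]), 'grip_width': 0.009986664586563112}
```

View pics/p8.png

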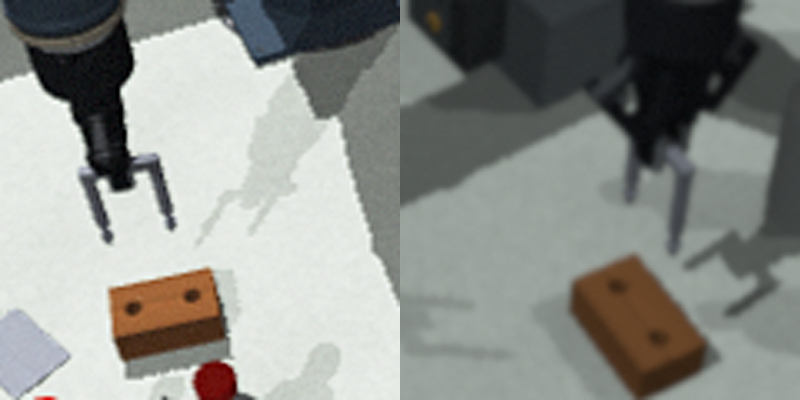

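View pics/w8.png

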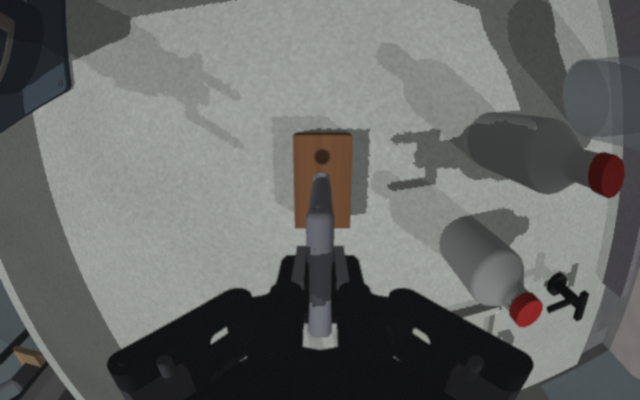

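Run:
```python
from h import *
import pickle
a=cams.capture("scene");b=cams.capture("side");w=cams.capture("wrist");s=manip.state();print(s["tcp_pos"],s["tcp_rot"])
pickle.dump((a,b,w,s),open("c9.pkl","wb"))
A=cv2.resize(a["img"][185:225,200:240,::-1],(400,400),interpolation=2);B=cv2.resize(b["img"][240:280,350:390,::-1],(400,400),interpolation=2)
cv2.imwrite("pics/p9.png",np.hstack([A,B]))
```

```text
[ 0.43568305 -0.30814778  0.22139866] [-8.27109834e-04  7.65726116e-01  6.43166141e-01 -3.82560307e-04]
```

View pics/p9.png

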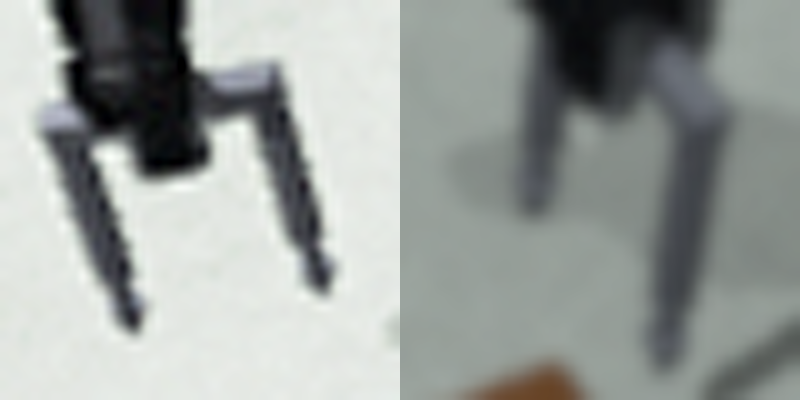

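Run:
```python
from h import *
import pickle
np.set_printoptions(precision=4,suppress=True)
a,b,w,s=pickle.load(open("c9.pkl","rb"))
S=lambda x,y:ray(a,200+x/10-.45,185+y/10-.45); D=lambda x,y:ray(b,350+x/10-.45,240+y/10-.45)
l,e1=tri([S(135,328),D(264,366)]);r,e2=tri([S(323,288),D(133,212)])
print(l,r,e1,e2,"mid",(l+r)/2,np.linalg.norm(l-r),np.degrees(np.arctan2(-(r-l)[0],(r-l)[1])))
# bow outer ends top
l2,e=tri([S(45,122),D(325,118)]); print(l2,e)
m=(l+r)/2-s["tcp_pos"];th=np.radians(-10);X=np.array([np.sin(-th),np.cos(th),0]);Y=np.array([np.cos(th),np.sin(th),0])
print("tip mid rel TCP tool x,y,z",m@X*1e3,m@Y*1e3,-m[2]*1e3)
# wrist: bow outline
crop(w["img"],280,160,360,345,4,"pics/w9z.png")
```

```text
[ 0.4311 -0.3357  0.1352] [ 0.4402 -0.2804  0.1351] [0.0011210858279568081, 0.001121085827956633] [0.0011389852201259818, 0.0011389852201258979] mid [ 0.4356 -0.308   0.1351] 0.056039979321165556 -9.337659870775958
[ 0.4306 -0.3406  0.2276] [0.0018461060007025438, 0.0018461060007025673]
tip mid rel TCP tool x,y,z 0.11453516402499746 -0.05833905148891355 86.25986659428064
```

View pics/w9z.png

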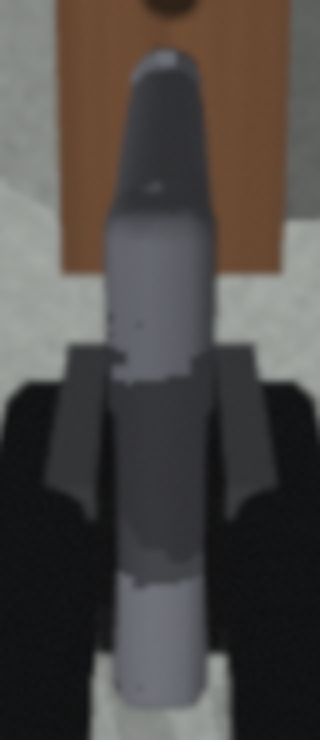

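Run:
```python
from h import *
import pickle
np.set_printoptions(precision=4,suppress=True)
a,b,w,s=pickle.load(open("c9.pkl","rb"))
print(onz(*rayw(w,280+165/4-.4,160+60/4-.4),.1352))
zt=s["tcp_pos"][2]-.0863+.096
p,q=[onz(*rayw(w,280+x/4-.4,160+y/4-.4),zt) for x,y in((160,215),(160,700))];print(p,q,(p+q)/2,np.linalg.norm(p-q))
d=np.array([.524,.0267])-s["tcp_pos"][:2];th=np.radians(-10);X=np.array([np.sin(-th),np.cos(th)]);Y=np.array([np.cos(th),np.sin(th)])
print(d@X*1e3,d@Y*1e3, 2*np.degrees(np.arctan2(s["tcp_rot"][2],s["tcp_rot"][1]))-90)
```

```text
[ 0.4406 -0.278   0.1352]
[ 0.4408 -0.2731  0.2311] [ 0.4296 -0.3367  0.2311] [ 0.4352 -0.3049  0.2311] 0.06452075252561497
345.09676942948033 28.82951362692139 -9.94332430998729
```

The tip spacing measures 56.0 mm and the tips are centred on the TCP, 86.3 mm below it. The held shackle shows the wrist camera reads about 2.5 mm high in y. Corrected, both measurements put the lock at about (0.5245, 0.0256). I'll move over the lock.

```bash
python3 -m crank '[{"gripper":5,"dp":[20,2,-15],"roll":0},{"gripper":5,"dp":[65,6,-20],"roll":-1},{"gripper":5,"dp":[115,10,-20],"roll":-2},{"gripper":5,"dp":[165,14,-20],"roll":-3},{"gripper":5,"dp":[215,18,-20],"roll":-4},{"gripper":5,"dp":[265,23,-20],"roll":-5},{"gripper":5,"dp":[312,27,-20],"roll":-6.5},{"gripper":5,"dp":[344,29.5,-20],"roll":-6.5}]'
python3 -m crank '[{"gripper":5,"dp":[0,0,0],"roll":0},{"gripper":5,"dp":[0,0,0],"roll":0},{"gripper":5,"dp":[0,0,0],"roll":0}]'
python3 - <<'E'
from h import *
import pickle
a=cams.capture("scene");b=cams.capture("side");w=cams.capture("wrist");s=manip.state();print(s["tcp_pos"],s["tcp_rot"],s["force"])
pickle.dump((a,b,w,s),open("c10.pkl","wb"))
A=cv2.resize(a["img"][160:220,310:370,::-1],(400,400),interpolation=2);B=cv2.resize(b["img"][140:200,280:340,::-1],(400,400),interpolation=2)
cv2.imwrite("pics/p10.png",np.clip(np.hstack([A,B])*1.5,0,255).astype('uint8'));crop(w["img"],250,120,390,290,3.5,"pics/w10.png")
E
```

```text
time_s: 10.8
tcp_pos: [0.5247, 0.0278, 0.2415]
tcp_rot: [-0.0, 0.727, 0.686, -0.0]
force: [0.3, 0.5, -2.3]
grip_width: 0.0099
time_s: 11.18
tcp_pos: [0.5243, 0.024, 0.2422]
tcp_rot: [0.0, 0.729, 0.685, -0.0]
force: [0.3, -0.8, -1.4]
grip_width: 0.0102
[0.52445632 0.02442829 0.24236649] [ 6.01008827e-05  7.28492646e-01  6.85053619e-01 -2.05624474e-05] [ 0.01415803 -0.23332477 -1.38326206]
```

View pics/p10.png

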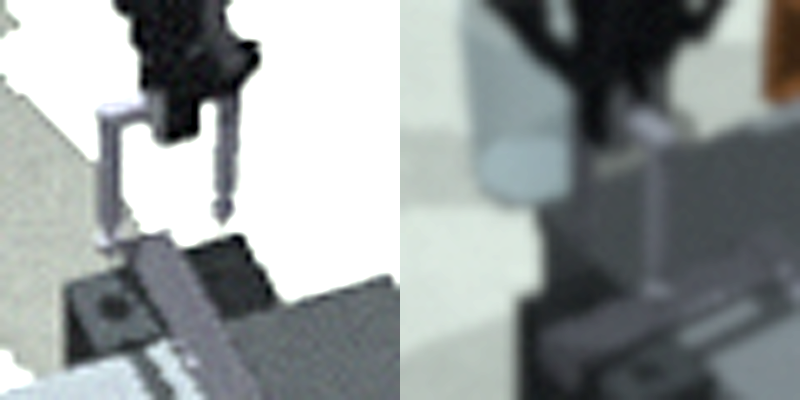

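View pics/w10.png

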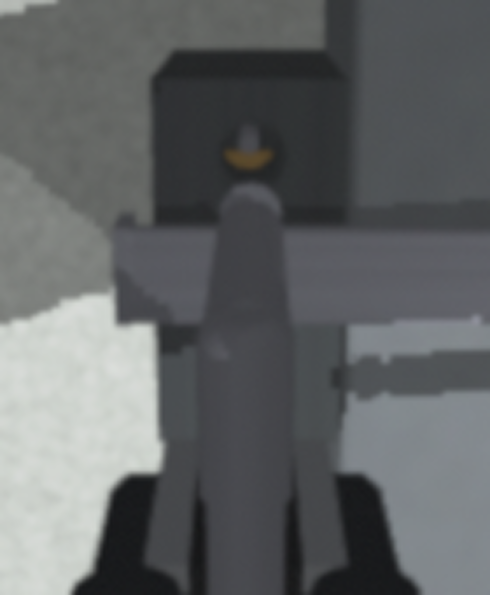

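Run:
```python
from h import *
import pickle
np.set_printoptions(precision=4,suppress=True)
a,b,w,s=pickle.load(open("c10.pkl","rb"))
W=lambda x,y,z:onz(*rayw(w,250+x/3.5-.4,120+y/3.5-.4),z)
zt=s["tcp_pos"][2]-.0863
print("hole a",W(250,152,.12),"tip",W(250,203,zt),zt)
c=np.mean([W(*p,.12) for p in [(152,78),(346,78)]],0);print("blk far edge mid",c)
print("near edge",W(160,440,.12),W(342,440,.12))
S=lambda x,y:ray(a,310+x/6.667-.45,160+y/6.667-.45)
print("scene tips",onz(*S(106,246),zt),onz(*S(224,222),zt),"hole b",onz(*S(117,308),.12))
```

```text
hole a [0.5266 0.0565 0.12  ] tip [0.5262 0.0525 0.1561] 0.15606649464271194
blk far edge mid [0.5274 0.0741 0.12  ]
near edge [ 0.4991 -0.0161  0.12  ] [ 0.5456 -0.019   0.12  ]
scene tips [ 0.5161 -0.0026  0.1561] [0.5261 0.0531 0.1561] hole b [ 0.524  -0.0007  0.12  ]
```

```bash
python3 -m crank '[{"gripper":5,"dp":[0.6,0,8],"roll":0},{"gripper":5,"dp":[1.2,0,16],"roll":0},{"gripper":5,"dp":[1.2,0,24],"roll":0},{"gripper":5,"dp":[1.2,0,28],"roll":0},{"gripper":5,"dp":[1.2,0,30],"roll":0},{"gripper":5,"dp":[1.2,0,30],"roll":0},{"gripper":5,"dp":[1.2,0,30],"roll":0}]'
python3 - <<'E'
from h import *
import pickle
a=cams.capture("scene");b=cams.capture("side");w=cams.capture("wrist");s=manip.state();print(s["tcp_pos"],s["tcp_rot"],s["force"])
pickle.dump((a,b,w,s),open("c11.pkl","wb"))
A=cv2.resize(a["img"][170:220,315:365,::-1],(400,400),interpolation=2);B=cv2.resize(b["img"][150:200,290:340,::-1],(400,400),interpolation=2)
cv2.imwrite("pics/p11.png",np.clip(np.hstack([A,B])*1.7,0,255).astype('uint8'));crop(w["img"],250,120,390,290,3.5,"pics/w11.png")
E
```

```text
time_s: 12.2
tcp_pos: [0.5248, 0.0265, 0.2125]
tcp_rot: [0.0, 0.728, 0.686, 0.0]
force: [0.5, 0.1, -1.4]
grip_width: 0.0098
[0.52471151 0.02648552 0.21247301] [8.89975065e-05 7.27998920e-01 6.85578256e-01 1.42195752e-04] [-0.31565454 -0.38010432 -0.54802675]
```

View pics/p11.png

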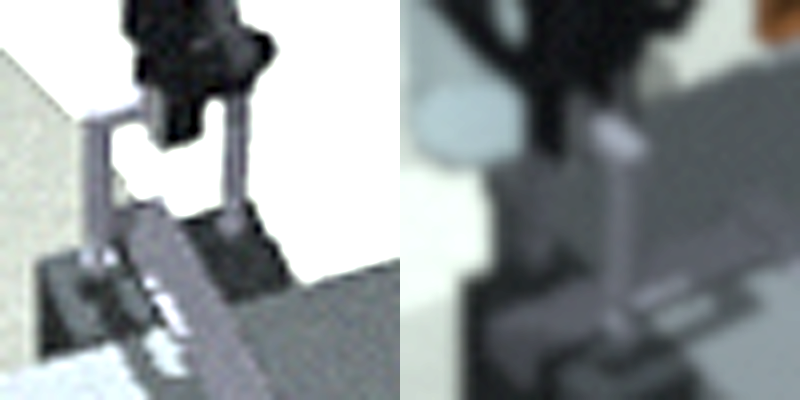

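View pics/w11.png

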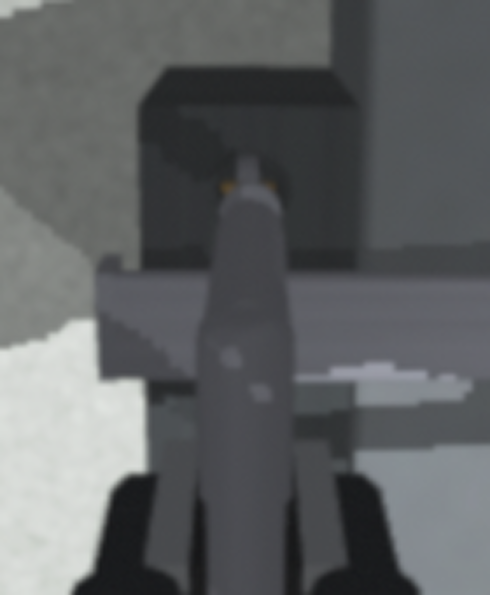

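The legs hang over the holes and line up with them in both axes. I'll descend slowly and feel for contact.

```bash
python3 -m crank '[{"gripper":5,"dp":[0,0,2],"roll":0},{"gripper":5,"dp":[0,0,4],"roll":0},{"gripper":5,"dp":[0,0,6],"roll":0},{"gripper":5,"dp":[0,0,8],"roll":0},{"gripper":5,"dp":[0,0,9],"roll":0},{"gripper":5,"dp":[0,0,10],"roll":0},{"gripper":5,"dp":[0,0,10],"roll":0}]'
```

```text
time_s: 13.22
tcp_pos: [0.5246, 0.0265, 0.2022]
tcp_rot: [-0.0, 0.728, 0.686, -0.0]
force: [0.2, 0.1, -1.0]
grip_width: 0.0104
```

```bash
python3 -m crank '[{"gripper":5,"dp":[0,0,1.5],"roll":0},{"gripper":5,"dp":[0,0,3],"roll":0},{"gripper":5,"dp":[0,0,4.5],"roll":0},{"gripper":5,"dp":[0,0,6],"roll":0},{"gripper":5,"dp":[0,0,7],"roll":0},{"gripper":5,"dp":[0,0,7],"roll":0}]'
```

```text
time_s: 13.98
tcp_pos: [0.5246, 0.0265, 0.1952]
tcp_rot: [-0.0, 0.728, 0.686, -0.0]
force: [-0.3, -0.5, -0.2]
grip_width: 0.01
```

```bash
python3 -m crank '[{"gripper":5,"dp":[0,0,1.5],"roll":0},{"gripper":5,"dp":[0,0,3],"roll":0},{"gripper":5,"dp":[0,0,4],"roll":0},{"gripper":5,"dp":[0,0,5],"roll":0},{"gripper":5,"dp":[0,0,5],"roll":0}]' 120
```

```text
time_s: 14.6
tcp_pos: [0.5248, 0.0265, 0.1906]
tcp_rot: [0.0, 0.728, 0.686, 0.0]
force: [0.5, 0.0, 4.0]
grip_width: 0.0095
```

```bash
python3 -m crank '[{"gripper":5,"dp":[0,0,1],"roll":0},{"gripper":5,"dp":[0,0,2],"roll":0},{"gripper":5,"dp":[0,0,3],"roll":0},{"gripper":5,"dp":[0,0,4],"roll":0},{"gripper":5,"dp":[0,0,4],"roll":0}]'
```

```text
time_s: 15.22
tcp_pos: [0.5247, 0.0265, 0.1862]
tcp_rot: [0.0, 0.728, 0.686, -0.0]
force: [-0.6, -0.3, 3.3]
grip_width: 0.0096
```

```bash
python3 -m crank '[{"gripper":5,"dp":[0,0,1],"roll":0},{"gripper":5,"dp":[0,0,2],"roll":0},{"gripper":5,"dp":[0,0,3],"roll":0},{"gripper":5,"dp":[0,0,4],"roll":0},{"gripper":5,"dp":[0,0,4],"roll":0}]'
```

```text
time_s: 15.85
tcp_pos: [0.5247, 0.0265, 0.1823]
tcp_rot: [0.0, 0.728, 0.686, 0.0]
force: [0.1, -0.5, 5.9]
grip_width: 0.0096
```

```bash
python3 -m crank '[{"gripper":5,"dp":[0,0,1],"roll":0},{"gripper":5,"dp":[0,0,2],"roll":0},{"gripper":5,"dp":[0,0,3],"roll":0},{"gripper":5,"dp":[0,0,3],"roll":0}]'
```

```text
time_s: 16.35
tcp_pos: [0.5249, 0.0264, 0.1797]
tcp_rot: [0.0, 0.728, 0.686, 0.0]
force: [-0.6, 0.3, 8.1]
grip_width: 0.0094
```

```bash
for i in 1; do python3 -m crank '[{"gripper":5,"dp":[0,0,1],"roll":0},{"gripper":5,"dp":[0,0,1.5],"roll":0},{"gripper":5,"dp":[0,0,1.5],"roll":0}]'; done
```

```text
time_s: 16.73
tcp_pos: [0.5249, 0.0264, 0.1783]
tcp_rot: [0.0, 0.728, 0.686, 0.0]
force: [0.0, 0.1, 9.8]
grip_width: 0.0094
```

```bash
python3 -m crank '[{"gripper":5,"dp":[0,0,0.7],"roll":0},{"gripper":5,"dp":[0,0,1.5],"roll":0},{"gripper":5,"dp":[0,0,1.5],"roll":0}]'
```

```text
time_s: 17.1
tcp_pos: [0.525, 0.0264, 0.1767]
tcp_rot: [0.0, 0.728, 0.686, 0.0]
force: [-0.9, -0.8, 8.9]
grip_width: 0.0098
```

```bash
python3 -m crank '[{"gripper":5,"dp":[0,0,0.5],"roll":0},{"gripper":5,"dp":[0,0,1],"roll":0},{"gripper":5,"dp":[0,0,1],"roll":0}]'
```

```text
time_s: 17.48
tcp_pos: [0.525, 0.0265, 0.1758]
tcp_rot: [0.0, 0.728, 0.686, 0.0]
force: [-1.2, 0.0, 10.1]
grip_width: 0.0097
```

```bash
python3 -m crank '[{"gripper":5,"dp":[0,0,0.5],"roll":0},{"gripper":5,"dp":[0,0,1],"roll":0},{"gripper":5,"dp":[0,0,1],"roll":0}]'
```

```text
time_s: 17.85
tcp_pos: [0.5248, 0.0264, 0.1745]
tcp_rot: [0.0, 0.728, 0.686, 0.0]
force: [0.1, 0.1, 7.1]
grip_width: 0.0092
```

```bash
python3 -m crank '[{"gripper":5,"dp":[0,0,0.5],"roll":0},{"gripper":5,"dp":[0,0,0.5],"roll":0}]'
```

```text
time_s: 18.1
tcp_pos: [0.5248, 0.0265, 0.174]
tcp_rot: [0.0, 0.728, 0.686, 0.0]
force: [0.2, -0.5, 7.0]
grip_width: 0.0094
```

```bash
python3 -m crank '[{"gripper":5,"dp":[0,0,0.5],"roll":0},{"gripper":5,"dp":[0,0,0.5],"roll":0}]'
```

```text
time_s: 18.35
tcp_pos: [0.5248, 0.0265, 0.1735]
tcp_rot: [0.0, 0.728, 0.686, 0.0]
force: [-0.8, 0.2, 6.9]
grip_width: 0.0091
```

```bash
python3 -m crank '[{"gripper":5,"dp":[0,0,0.5],"roll":0},{"gripper":5,"dp":[0,0,0.5],"roll":0}]'
```

```text
time_s: 18.6
tcp_pos: [0.5248, 0.0265, 0.173]
tcp_rot: [0.0, 0.728, 0.686, 0.0]
force: [-0.7, -0.9, 6.6]
grip_width: 0.0096
```

```bash
python3 -m crank '[{"gripper":5,"dp":[0,0,0.5],"roll":0},{"gripper":5,"dp":[0,0,0.5],"roll":0}]'
```

```text
time_s: 18.85
tcp_pos: [0.5248, 0.0265, 0.1725]
tcp_rot: [0.0, 0.728, 0.686, 0.0]
force: [-0.8, -0.7, 8.3]
grip_width: 0.0095
```

The force dropped from about 10 N to 7 N near 31 mm depth, which looks like a click. I'll continue gently to the stop.

```bash
python3 -m crank '[{"gripper":5,"dp":[0,0,0.4],"roll":0},{"gripper":5,"dp":[0,0,0.4],"roll":0}]'
```

```text
time_s: 19.1
tcp_pos: [0.5248, 0.0265, 0.1721]
tcp_rot: [0.0, 0.728, 0.686, 0.0]
force: [-0.4, -0.1, 6.9]
grip_width: 0.0097
```

```bash
python3 -m crank '[{"gripper":5,"dp":[0,0,0.4],"roll":0},{"gripper":5,"dp":[0,0,0.4],"roll":0}]'
```

```text
time_s: 19.35
tcp_pos: [0.5248, 0.0265, 0.1717]
tcp_rot: [0.0, 0.728, 0.686, 0.0]
force: [-0.8, 0.4, 6.5]
grip_width: 0.0098
```

```bash
python3 -m crank '[{"gripper":5,"dp":[0,0,0.4],"roll":0},{"gripper":5,"dp":[0,0,0.4],"roll":0}]'
```

```text
time_s: 19.6
tcp_pos: [0.5248, 0.0265, 0.1713]
tcp_rot: [0.0, 0.728, 0.686, 0.0]
force: [-0.3, -0.5, 7.9]
grip_width: 0.0094
```

```bash
python3 -m crank '[{"gripper":5,"dp":[0,0,0.4],"roll":0},{"gripper":5,"dp":[0,0,0.4],"roll":0}]'
```

```text
time_s: 19.85
tcp_pos: [0.5248, 0.0265, 0.1709]
tcp_rot: [0.0, 0.728, 0.686, 0.0]
force: [-1.0, -0.0, 6.7]
grip_width: 0.0092
```

```bash
python3 -m crank '[{"gripper":5,"dp":[0,0,0.4],"roll":0},{"gripper":5,"dp":[0,0,0.4],"roll":0}]'
```

```text
time_s: 20.1
tcp_pos: [0.5248, 0.0265, 0.1705]
tcp_rot: [0.0, 0.728, 0.686, 0.0]
force: [-0.4, 0.6, 7.7]
grip_width: 0.0095
```

Force holds at about 7 N (spring plus pawls sliding on the legs), so there is no stop yet. I'll go on in small steps.

```bash
python3 -m crank '[{"gripper":5,"dp":[0,0,0.4],"roll":0},{"gripper":5,"dp":[0,0,0.8],"roll":0}]'
```

```text
time_s: 20.35
tcp_pos: [0.5247, 0.0268, 0.1695]
tcp_rot: [-0.0, 0.728, 0.686, 0.0]
force: [-0.1, 0.7, 5.6]
grip_width: 0.0096
```

```bash
python3 -m crank '[{"gripper":5,"dp":[0,0,0.4],"roll":0},{"gripper":5,"dp":[0,0,0.8],"roll":0}]'
```

```text
time_s: 20.6
tcp_pos: [0.5247, 0.0267, 0.1687]
tcp_rot: [-0.0, 0.728, 0.686, 0.0]
force: [-0.6, 1.2, 6.0]
grip_width: 0.0095
```

```bash
python3 -m crank '[{"gripper":5,"dp":[0,0,0.4],"roll":0},{"gripper":5,"dp":[0,0,0.8],"roll":0}]'
```

```text
time_s: 20.85
tcp_pos: [0.5247, 0.0267, 0.168]
tcp_rot: [-0.0, 0.728, 0.686, 0.0]
force: [-0.3, 1.3, 4.9]
grip_width: 0.0095
```

```bash
python3 -m crank '[{"gripper":5,"dp":[0,0,0.4],"roll":0},{"gripper":5,"dp":[0,0,0.4],"roll":0}]'
```

```text
time_s: 21.1
tcp_pos: [0.5247, 0.0267, 0.1675]
tcp_rot: [-0.0, 0.728, 0.686, 0.0]
force: [0.4, 1.6, 5.0]
grip_width: 0.0094
```

```bash
python3 -m crank '[{"gripper":5,"dp":[0,0,0.4],"roll":0},{"gripper":5,"dp":[0,0,0.4],"roll":0}]'
```

```text
time_s: 21.35
tcp_pos: [0.5248, 0.0268, 0.1672]
tcp_rot: [-0.0, 0.728, 0.686, 0.0]
force: [-0.9, 1.9, 5.9]
grip_width: 0.0096
```

```bash
python3 -m crank '[{"gripper":5,"dp":[0,0,0.4],"roll":0},{"gripper":5,"dp":[0,0,0.4],"roll":0}]'
```

```text
time_s: 21.6
tcp_pos: [0.5249, 0.0269, 0.167]
tcp_rot: [-0.0, 0.728, 0.686, 0.0]
force: [0.1, 2.2, 9.0]
grip_width: 0.0096
```

```bash
python3 -m crank '[{"gripper":5,"dp":[0,0,0.3],"roll":0},{"gripper":5,"dp":[0,0,0.3],"roll":0}]'
```

```text
time_s: 21.85
tcp_pos: [0.5251, 0.0269, 0.167]
tcp_rot: [0.0, 0.728, 0.686, 0.001]
force: [-1.3, 1.8, 11.6]
grip_width: 0.0092
```

```bash
python3 -m crank '[{"gripper":5,"dp":[0,0,0.3],"roll":0},{"gripper":5,"dp":[0,0,0.3],"roll":0}]'
```

```text
time_s: 22.1
tcp_pos: [0.5252, 0.0269, 0.1669]
tcp_rot: [0.0, 0.728, 0.686, 0.001]
force: [-2.0, 2.0, 12.7]
grip_width: 0.0099
```

```bash
python3 -m crank '[{"gripper":5,"dp":[0,0,0.3],"roll":0},{"gripper":5,"dp":[0,0,0.3],"roll":0}]'; python3 -c "
from rig import manip;print(manip.state()['moment'],manip.state()['force'])"
```

```text
time_s: 22.35
tcp_pos: [0.5253, 0.0269, 0.1668]
tcp_rot: [0.0, 0.728, 0.686, 0.001]
force: [-0.7, 2.8, 16.0]
grip_width: 0.0098
[ 0.55402723  0.50627903 -0.0152216 ] [-0.72976587  2.81680385 15.95015653]
```

Solid stop at 39.5 mm depth. The moment suggests the +y leg carries most of the load, so I'll press slightly more, then open the fingers and check with the camera.

```bash
python3 -m crank '[{"gripper":5,"dp":[0,0,0.3],"roll":0},{"gripper":5,"dp":[0,0,0.3],"roll":0}]';python3 -c "
from rig import manip;print(manip.state()['moment'],manip.state()['force'])"
```

```text
time_s: 22.6
tcp_pos: [0.5255, 0.0268, 0.1667]
tcp_rot: [0.0, 0.728, 0.686, 0.001]
force: [-2.4, 2.4, 18.2]
grip_width: 0.0094
[0.48033359 0.54078634 0.00297245] [-2.3976996   2.38396222 18.17979861]
```

```bash
python3 -m crank '[{"gripper":5,"dp":[0,0,0.2],"roll":0},{"gripper":5,"dp":[0,0,0.2],"roll":0}]';python3 -c "
from rig import manip;print(manip.state()['moment'],manip.state()['force'])"
```

```text
time_s: 22.85
tcp_pos: [0.5255, 0.0268, 0.1666]
tcp_rot: [0.0, 0.728, 0.686, 0.001]
force: [-2.6, 3.0, 19.5]
grip_width: 0.0093
[4.76333086e-01 6.26328703e-01 2.00500168e-04] [-2.58691827  2.97840065 19.51782397]
```

Now a pull test while still gripped.

```bash
python3 -m crank '[{"gripper":5,"dp":[0,0,-1],"roll":0},{"gripper":5,"dp":[0,0,-2],"roll":0},{"gripper":5,"dp":[0,0,-2],"roll":0}]';python3 -c "
from rig import manip;print(manip.state()['moment'],manip.state()['force'])"
```

```text
time_s: 23.22
tcp_pos: [0.5248, 0.0267, 0.1674]
tcp_rot: [-0.0, 0.728, 0.686, 0.0]
force: [0.7, 2.1, 4.7]
grip_width: 0.0093
[ 0.39973996  0.00346652 -0.00220043] [0.70198054 2.14611377 4.66957601]
```

```bash
python3 -m crank '[{"gripper":5,"dp":[0,0,-1],"roll":0},{"gripper":5,"dp":[0,0,-1.5],"roll":0},{"gripper":5,"dp":[0,0,-1.5],"roll":0}]';python3 -c "
from rig import manip;print(manip.state()['moment'],manip.state()['force'])"
```

```text
time_s: 23.6
tcp_pos: [0.5247, 0.0266, 0.1688]
tcp_rot: [-0.0, 0.728, 0.686, 0.0]
force: [-0.3, 2.0, 4.5]
grip_width: 0.0097
[ 0.51494999 -0.07650991 -0.00925355] [-0.26989209  2.01282976  4.5275791 ]
```

```bash
python3 -m crank '[{"gripper":5,"dp":[0,0,-0.7],"roll":0},{"gripper":5,"dp":[0,0,-1],"roll":0},{"gripper":5,"dp":[0,0,-1],"roll":0}]';python3 -c "
from rig import manip;print(manip.state()['moment'],manip.state()['force'])"
```

```text
time_s: 23.98
tcp_pos: [0.5246, 0.0266, 0.1697]
tcp_rot: [-0.0, 0.728, 0.686, -0.0]
force: [1.2, 2.1, 2.4]
grip_width: 0.0097
[ 0.58053012 -0.1452196   0.00750707] [1.16451496 2.14448958 2.4491334 ]
```

Run:
```python
from h import *
import pickle
a=cams.capture("scene");b=cams.capture("side");w=cams.capture("wrist");s=manip.state()
pickle.dump((a,b,w,s),open("c12.pkl","wb"))
A=cv2.resize(a["img"][170:220,315:365,::-1],(400,400),interpolation=2);B=cv2.resize(b["img"][150:200,290:340,::-1],(400,400),interpolation=2)
cv2.imwrite("pics/p12.png",np.clip(np.hstack([A,B])*1.7,0,255).astype('uint8'));crop(w["img"],250,150,390,345,3,"pics/w12.png")
```

```text
(no output)
```

View pics/p12.png

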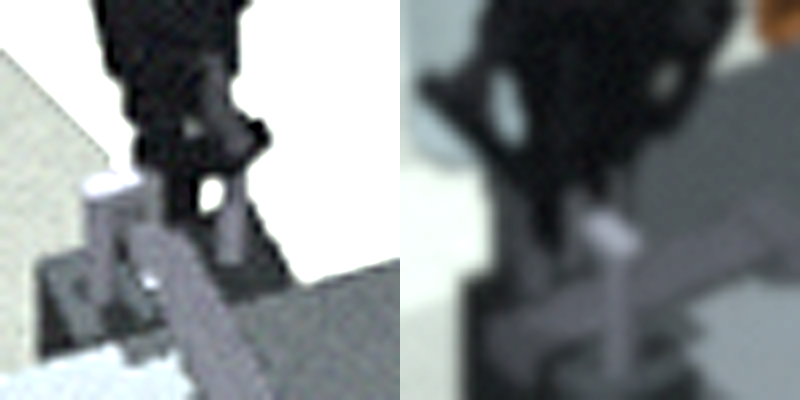

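View pics/w12.png

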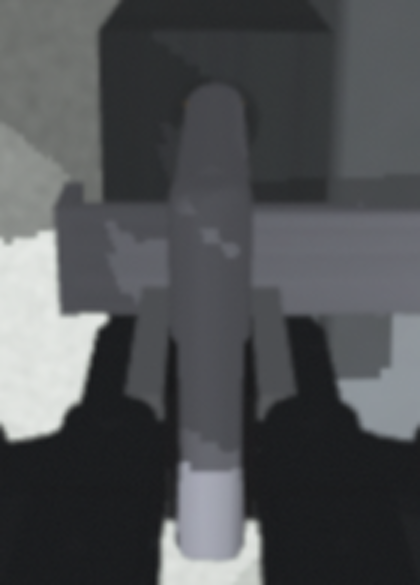

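The pull test shows little tension but a residual moment, so one leg (probably +y) may not be latched. I'll release, look, then press each end of the bow separately with the closed fingertips and feel.

```bash
python3 -m crank '[{"gripper":40,"dp":[0,0,0],"roll":0},{"gripper":40,"dp":[0,0,0],"roll":0},{"gripper":40,"dp":[0,0,0],"roll":0},{"gripper":40,"dp":[0,0,-20],"roll":0},{"gripper":40,"dp":[0,0,-50],"roll":0},{"gripper":0,"dp":[0,0,-75],"roll":0},{"gripper":0,"dp":[0,0,-75],"roll":0},{"gripper":0,"dp":[0,0,-75],"roll":0}]' 40
python3 - <<'E'
from h import *
import pickle
a=cams.capture("scene");b=cams.capture("side");w=cams.capture("wrist");s=manip.state();print(s["tcp_pos"],s["force"],s["moment"],s["grip_width"])
pickle.dump((a,b,w,s),open("c13.pkl","wb"))
A=cv2.resize(a["img"][170:220,315:365,::-1],(400,400),interpolation=2);B=cv2.resize(b["img"][150:200,290:340,::-1],(400,400),interpolation=2)
cv2.imwrite("pics/p13.png",np.clip(np.hstack([A,B])*1.7,0,255).astype('uint8'));crop(w["img"],250,120,390,290,3,"pics/w13.png")
E
```

```text
time_s: 25.12
tcp_pos: [0.5242, 0.0265, 0.2442]
tcp_rot: [-0.0, 0.728, 0.686, -0.0]
force: [-0.1, 0.3, -0.2]
grip_width: 0.0
[0.52417403 0.02646993 0.24392893] [-0.03647166 -0.25034946 -1.31388663] [ 0.00243411 -0.02688007  0.00217767] 6.639521823800318e-05
```

View pics/p13.png

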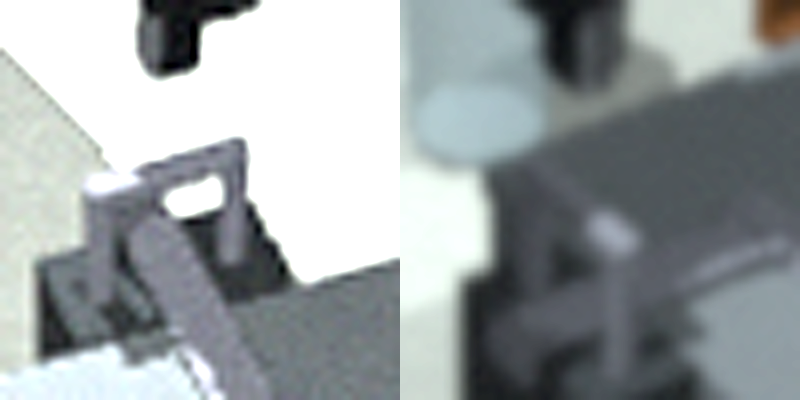

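View pics/w13.png

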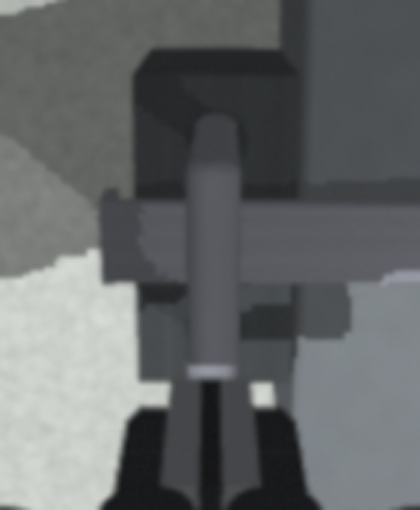

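Released; the shackle stays in. Now feel the +y end of the bow with the closed tips (expected bow top about z 0.179 if latched, so TCP about 0.193).

```bash
python3 -m crank '[{"gripper":0,"dp":[12,0,0],"roll":0},{"gripper":0,"dp":[22,0,10],"roll":0},{"gripper":0,"dp":[22,0,25],"roll":0},{"gripper":0,"dp":[22,0,35],"roll":0},{"gripper":0,"dp":[22,0,40],"roll":0},{"gripper":0,"dp":[22,0,42],"roll":0},{"gripper":0,"dp":[22,0,42],"roll":0}]'
```

```text
time_s: 26.15
tcp_pos: [0.5261, 0.0482, 0.2029]
tcp_rot: [0.0, 0.728, 0.685, 0.0]
force: [-0.1, -0.3, 1.2]
grip_width: -0.0
```

```bash
python3 -m crank '[{"gripper":0,"dp":[0,0,1],"roll":0},{"gripper":0,"dp":[0,0,2],"roll":0},{"gripper":0,"dp":[0,0,2],"roll":0}]'
```

```text
time_s: 26.52
tcp_pos: [0.526, 0.0485, 0.2008]
tcp_rot: [0.0, 0.728, 0.686, 0.0]
force: [-0.2, 0.3, 0.8]
grip_width: -0.0
```

```bash
python3 -m crank '[{"gripper":0,"dp":[0,0,1],"roll":0},{"gripper":0,"dp":[0,0,2],"roll":0},{"gripper":0,"dp":[0,0,2],"roll":0}]'
```

```text
time_s: 26.9
tcp_pos: [0.5259, 0.0485, 0.1987]
tcp_rot: [-0.0, 0.728, 0.686, -0.0]
force: [0.2, -0.0, 1.1]
grip_width: -0.0002
```

```bash
python3 -m crank '[{"gripper":0,"dp":[0,0,1],"roll":0},{"gripper":0,"dp":[0,0,2],"roll":0},{"gripper":0,"dp":[0,0,2],"roll":0}]'
```

```text
time_s: 27.28
tcp_pos: [0.5259, 0.0485, 0.1967]
tcp_rot: [-0.0, 0.728, 0.686, -0.0]
force: [0.0, 0.4, 0.3]
grip_width: 0.0
```

```bash
python3 -m crank '[{"gripper":0,"dp":[0,0,1],"roll":0},{"gripper":0,"dp":[0,0,2],"roll":0},{"gripper":0,"dp":[0,0,2],"roll":0}]'
```

```text
time_s: 27.65
tcp_pos: [0.5259, 0.0484, 0.1947]
tcp_rot: [-0.0, 0.728, 0.686, -0.0]
force: [-0.6, -0.0, -0.3]
grip_width: -0.0
```

```bash
python3 -m crank '[{"gripper":0,"dp":[0,0,0.5],"roll":0},{"gripper":0,"dp":[0,0,1],"roll":0},{"gripper":0,"dp":[0,0,1],"roll":0}]'; python3 -c "
from rig import manip;print(manip.state()['moment'],manip.state()['force'])"
```

```text
time_s: 28.02
tcp_pos: [0.5259, 0.0484, 0.1937]
tcp_rot: [-0.0, 0.728, 0.686, -0.0]
force: [-0.2, 0.6, -0.3]
grip_width: -0.0
[-0.00929654  0.04597362  0.02552071] [-0.15189958  0.55036506 -0.27397591]
```

```bash
python3 -m crank '[{"gripper":0,"dp":[0,0,0.5],"roll":0},{"gripper":0,"dp":[0,0,1],"roll":0},{"gripper":0,"dp":[0,0,1],"roll":0}]'
```

```text
time_s: 28.4
tcp_pos: [0.5264, 0.0486, 0.1931]
tcp_rot: [0.0, 0.728, 0.686, 0.0]
force: [-1.2, 0.5, 5.0]
grip_width: 0.0
```

```bash
python3 -m crank '[{"gripper":0,"dp":[0,0,0.5],"roll":0},{"gripper":0,"dp":[0,0,1],"roll":0},{"gripper":0,"dp":[0,0,1],"roll":0}]'
```

```text
time_s: 28.78
tcp_pos: [0.5263, 0.0486, 0.1921]
tcp_rot: [0.0, 0.728, 0.686, 0.0]
force: [0.3, 0.4, 5.9]
grip_width: -0.0001
```

```bash
python3 -m crank '[{"gripper":0,"dp":[0,0,0.5],"roll":0},{"gripper":0,"dp":[0,0,1],"roll":0},{"gripper":0,"dp":[0,0,1],"roll":0}]'; python3 -c "
from rig import manip;print(manip.state()['moment'],manip.state()['force'])"
```

```text
time_s: 29.15
tcp_pos: [0.5264, 0.0486, 0.1911]
tcp_rot: [0.0, 0.728, 0.686, 0.0]
force: [-0.0, 1.4, 5.3]
grip_width: 0.0002
[ 0.25823794 -0.03089469  0.02584696] [-1.04635089e-03  1.40143881e+00  5.32963675e+00]
```

```bash
python3 -m crank '[{"gripper":0,"dp":[0,0,0.5],"roll":0},{"gripper":0,"dp":[0,0,0.8],"roll":0},{"gripper":0,"dp":[0,0,0.8],"roll":0}]'
```

```text
time_s: 29.52
tcp_pos: [0.5265, 0.0487, 0.1905]
tcp_rot: [0.0, 0.728, 0.686, 0.001]
force: [-0.1, 2.0, 7.1]
grip_width: -0.0
```

```bash
python3 -m crank '[{"gripper":0,"dp":[0,0,0.3],"roll":0},{"gripper":0,"dp":[0,0,0.5],"roll":0},{"gripper":0,"dp":[0,0,0.5],"roll":0}]'
```

```text
time_s: 29.9
tcp_pos: [0.5269, 0.0487, 0.1904]
tcp_rot: [0.001, 0.728, 0.686, 0.001]
force: [-0.1, 1.9, 9.8]
grip_width: -0.0002
```

```bash
python3 -m crank '[{"gripper":0,"dp":[0,0,0.3],"roll":0},{"gripper":0,"dp":[0,0,0.5],"roll":0},{"gripper":0,"dp":[0,0,0.5],"roll":0}]'
```

```text
time_s: 30.28
tcp_pos: [0.5272, 0.0488, 0.1902]
tcp_rot: [0.001, 0.728, 0.686, 0.001]
force: [-0.4, 1.9, 12.9]
grip_width: 0.0001
```

The +y end rests about 36.5 mm deep, springs about 3 mm and reaches a firm stop. Same test on the -y end.

```bash
python3 -m crank '[{"gripper":0,"dp":[0,0,-3],"roll":0},{"gripper":0,"dp":[0,0,-12],"roll":0},{"gripper":0,"dp":[-20,0,-14],"roll":0},{"gripper":0,"dp":[-44,0,-14],"roll":0},{"gripper":0,"dp":[-44,0,-9],"roll":0},{"gripper":0,"dp":[-44,0,-7],"roll":0},{"gripper":0,"dp":[-44,0,-6],"roll":0},{"gripper":0,"dp":[-44,0,-6],"roll":0}]'
```

```text
time_s: 31.28
tcp_pos: [0.5233, 0.005, 0.1948]
tcp_rot: [-0.0, 0.728, 0.686, -0.0]
force: [0.5, 0.2, 0.7]
grip_width: 0.0
```

```bash
python3 -m crank '[{"gripper":0,"dp":[0,0,0.5],"roll":0},{"gripper":0,"dp":[0,0,1],"roll":0},{"gripper":0,"dp":[0,0,1],"roll":0}]'
```

```text
time_s: 31.65
tcp_pos: [0.5233, 0.0046, 0.194]
tcp_rot: [0.0, 0.728, 0.686, -0.0]
force: [0.1, -0.1, 0.4]
grip_width: 0.0002
```

```bash
python3 -m crank '[{"gripper":0,"dp":[0,0,0.5],"roll":0},{"gripper":0,"dp":[0,0,1],"roll":0},{"gripper":0,"dp":[0,0,1],"roll":0}]'
```

```text
time_s: 32.02
tcp_pos: [0.5235, 0.0044, 0.1932]
tcp_rot: [0.0, 0.728, 0.686, 0.0]
force: [0.1, -0.3, 2.5]
grip_width: 0.0002
```

```bash
python3 -m crank '[{"gripper":0,"dp":[0,0,0.5],"roll":0},{"gripper":0,"dp":[0,0,1],"roll":0},{"gripper":0,"dp":[0,0,1],"roll":0}]'
```

```text
time_s: 32.4
tcp_pos: [0.5237, 0.0042, 0.1924]
tcp_rot: [0.0, 0.728, 0.685, 0.0]
force: [0.1, -1.1, 5.2]
grip_width: -0.0002
```

```bash
python3 -m crank '[{"gripper":0,"dp":[0,0,0.5],"roll":0},{"gripper":0,"dp":[0,0,1],"roll":0},{"gripper":0,"dp":[0,0,1],"roll":0}]'
```

```text
time_s: 32.78
tcp_pos: [0.5237, 0.0042, 0.1914]
tcp_rot: [0.0, 0.728, 0.685, 0.0]
force: [-0.3, -1.3, 5.7]
grip_width: 0.0001
```

```bash
python3 -m crank '[{"gripper":0,"dp":[0,0,0.5],"roll":0},{"gripper":0,"dp":[0,0,1],"roll":0},{"gripper":0,"dp":[0,0,1],"roll":0}]'
```

```text
time_s: 33.15
tcp_pos: [0.5239, 0.0042, 0.1906]
tcp_rot: [0.001, 0.728, 0.685, 0.001]
force: [0.5, -1.2, 6.4]
grip_width: 0.0001
```

```bash
python3 -m crank '[{"gripper":0,"dp":[0,0,0.3],"roll":0},{"gripper":0,"dp":[0,0,0.5],"roll":0},{"gripper":0,"dp":[0,0,0.5],"roll":0}]'
```

```text
time_s: 33.52
tcp_pos: [0.5242, 0.0042, 0.1903]
tcp_rot: [0.001, 0.728, 0.685, 0.001]
force: [-0.4, -2.1, 9.7]
grip_width: -0.0
```

Both ends behave identically: they rest at about 36.5 mm and stop about 2.9 mm lower. I'll retract and take a final look.

```bash
python3 -m crank '[{"gripper":0,"dp":[0,0,-4],"roll":0},{"gripper":0,"dp":[0,0,-15],"roll":0},{"gripper":0,"dp":[0,0,-45],"roll":0},{"gripper":0,"dp":[20,0,-80],"roll":0},{"gripper":0,"dp":[22,0,-110],"roll":0},{"gripper":0,"dp":[22,0,-120],"roll":0},{"gripper":0,"dp":[22,0,-120],"roll":0},{"gripper":0,"dp":[22,0,-120],"roll":0}]'
python3 - <<'E'
from h import *
np.set_printoptions(precision=4,suppress=True)
a=cams.capture("scene");b=cams.capture("side");w=cams.capture("wrist");s=manip.state();print(s["tcp_pos"],s["force"])
A=cv2.resize(a["img"][170:220,315:365,::-1],(400,400),interpolation=2);B=cv2.resize(b["img"][150:200,290:340,::-1],(400,400),interpolation=2)
cv2.imwrite("pics/p14.png",np.clip(np.hstack([A,B])*1.7,0,255).astype('uint8'));cv2.imwrite("pics/w14.png",w["img"][:,:,::-1])
cv2.imwrite("pics/scene14.png",a["img"][:,:,::-1])
E
```

```text
time_s: 34.52
tcp_pos: [0.524, 0.0263, 0.3084]
tcp_rot: [-0.001, 0.728, 0.685, -0.001]
force: [1.2, -0.2, -0.7]
grip_width: -0.0
[0.5242 0.0263 0.3086] [ 1.3789  0.3176 -0.4639]
```

View pics/p14.png

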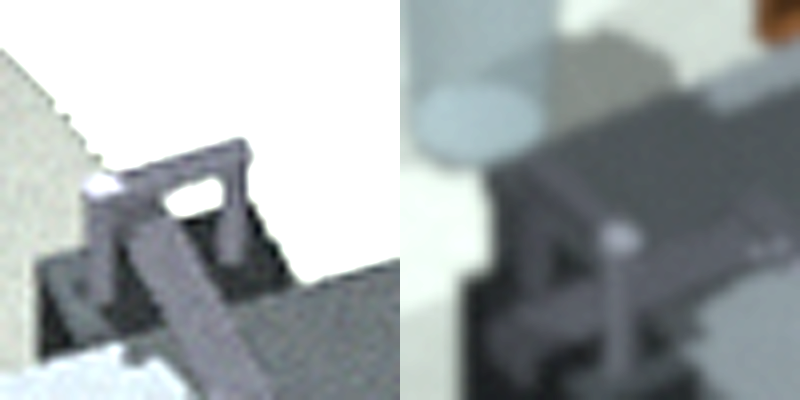

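View pics/w14.png

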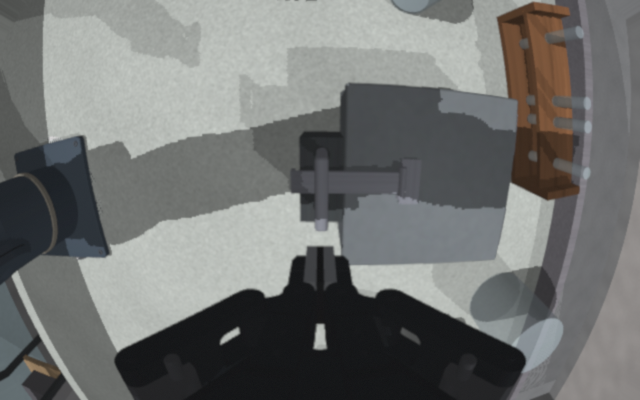

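View pics/scene14.png

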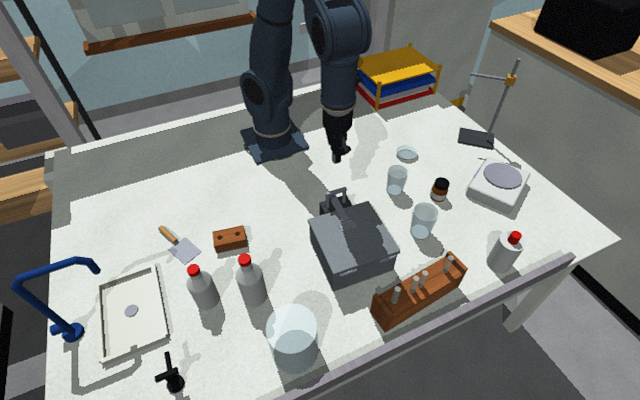

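The shackle straddles the flat strap, upright and untouched (scene view, (337,198)), and the glassware, bottles and spatula stand where they were. Handing in.

```bash
python3 -c "
from rig import manip;print(manip.hand_in());print(manip.state()['time_s'])"
```

```text
the job is handed in; nothing more can be done
None
the job is handed in; nothing more can be done
```

The chest appears to be locked, and I handed the job in at about 35 s; the hand-in gave no verdict. I folded the strap flat (tips stopped at z 127.5 mm, at most about 16 N), moved the shackle from the stand into both holes, pressed it down and let go.

**Pressing:** the highest force the wrist showed was about 19.5 N, with a firm stop at about 39.5 mm depth. The click itself was only a small force drop near 36.5 mm. An earlier drop at about 31 mm was probably the pawls riding up the tapers.

**Checks after release:**
- **Latching:** touching the bow with closed fingertips, both ends rested at the same height, about 36.5 mm deep. An unlatched shackle would sit above 28 mm. Each end then sprang down about 2.9 mm to a solid stop, against the 2.3 mm stated.
- **Final pictures:** the shackle stands upright over the flat strap, the robot touches nothing, and the other objects look unmoved.

**What disagreed:**
- **Wrist camera:** it read about 2.5 mm high in y against the other two cameras, and I corrected for that.
- **Pull test:** with the shackle still gripped, it was inconclusive. It showed an odd moment, most likely a small sideways force at the grip.

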